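# Pack repaired phones in layers with separator boards

## Task

Pack the phones on the bench into the grey tray in two layers: first seat one long and one short phone fully down in the nests of their shape, lay the top card separator board of the rack on them, flat and squarely over the tray with its two halves over the two phones, then lay the other long and short phone on that board, screens up, each centred squarely above the phone of its kind, and lay the second board on them in the same way as the first. Last, lay every battery pack there is flat on the upper board, well inside its edges and none on top of another; let go of everything and leave the other things on the bench alone.

Things in the scene. Friction and masses are not known exactly. Their poses are not given: they have to be found in the camera images.
- tray: Fixed grey base plate 190 mm (x) by 176 mm (y), 6 mm thick. Origin: centre of its underside on the table; its top face is 6 mm up. x runs from nest to nest, y along the nests.
- nest_long: Fixed black fences 9 mm high on the tray, at the four corners and two ends; the long sides' middles are open for the fingers. Centre 57 mm from the tray's along the tray's x, in the front or back half (varies). Origin: nest centre on the tray's top face; y along its length. Inside 148 mm by 68 mm, for a long phone (3 mm clearance all round); side fences reach 22 mm from each end.
- nest_short: Fixed black fences 9 mm high on the tray, at the four corners and two ends; the long sides' middles are open for the fingers. Centre 57 mm from the tray's along the tray's x, in the front or back half (varies). Origin: nest centre on the tray's top face; y along its length. Inside 112 mm by 60 mm, for a short phone (3 mm clearance all round); side fences reach 22 mm from each end.
- rack: Fixed low aluminium rack: two rails 20 mm high, 30 mm wide (x) and 130 mm long (y), 56 mm either side of its centre along x, joined by a low bar, carrying the two separator boards one on the other, centred on it and square with it. The space below the notches is free. Origin: centre of its underside on the table.
- board_a: Brown card separator board 180 (x) by 160 (y) by 8 mm, 80 g, like a broad H: a notch 46 mm wide (x) and 50 mm deep in the middle of each y edge leaves a waist 60 mm across in y to grip, one finger in each notch. Origin: centre of its underside. At the start the upper board on the rack, underside 28 mm above the table; goes on the first layer, where its underside is at 18 mm.
- board_b: Brown card separator board 180 (x) by 160 (y) by 8 mm, 80 g, like a broad H: a notch 46 mm wide (x) and 50 mm deep in the middle of each y edge leaves a waist 60 mm across in y to grip, one finger in each notch. Origin: centre of its underside. At the start the lower board on the rack, underside 20 mm above the table; goes on the second layer, where its underside is at 38 mm.
- long_1: Long phone in a dark case, 62 mm wide (x), 142 mm long (y), 12 mm thick, 0.12-0.24 kg. Origin: centre of its underside; x across its width, y along its length, z up through the screen (it lies screen up). A half turn makes no difference.
- long_2: Long phone in a dark case, 62 mm wide (x), 142 mm long (y), 12 mm thick, 0.12-0.24 kg. Origin: centre of its underside; x across its width, y along its length, z up through the screen (it lies screen up). A half turn makes no difference.
- short_1: Short phone in a dark case, 54 mm wide (x), 106 mm long (y), 12 mm thick, 0.09-0.18 kg. Origin: centre of its underside; x across its width, y along its length, z up through the screen (it lies screen up). A half turn makes no difference.
- short_2: Short phone in a dark case, 54 mm wide (x), 106 mm long (y), 12 mm thick, 0.09-0.18 kg. Origin: centre of its underside; x across its width, y along its length, z up through the screen (it lies screen up). A half turn makes no difference.
- pack_1: Flat white battery pack with a black strip at one end, 66 mm long (x), 44 mm wide (y), 10 mm thick, 60 g. Origin: centre of its underside; z up (it starts this way up). Between one and three packs are present.
- pack_2: Flat white battery pack with a black strip at one end, 66 mm long (x), 44 mm wide (y), 10 mm thick, 60 g. Origin: centre of its underside; z up (it starts this way up). Between one and three packs are present.
- pack_3: Flat white battery pack with a black strip at one end, 66 mm long (x), 44 mm wide (y), 10 mm thick, 60 g. Origin: centre of its underside; z up (it starts this way up). Between one and three packs are present.
- tape_roll: Bystander: cardboard-coloured roll lying flat, 80 mm across, 24 mm high, at the far left.
- tape_roll_small: Bystander: grey roll lying flat, 68 mm across, 18 mm high, at the far right.
- driver: Bystander: screwdriver 140 mm long lying crosswise beyond the tray and rack.
- glue_box: Bystander: pale box 110 by 35 by 28 mm lying beyond the tray and rack, to the right.
Things that resemble listed ones, but are neither listed nor needed, are in the scene too. Leave any green look-alike of the board_a alone. Leave any green look-alike of the long_1 alone.

How it is judged:
By the outcome, as a careful person would: the job done as asked, in the order asked, and still so for the second after the job is handed in, with the robot touching nothing.
Of pack_1, pack_2, pack_3 only 1 to 3 are there at a start; the rules pass over those that are not, and their reading is None.
At some moment in a run one of pack_1, pack_2, pack_3 may be knocked a few centimetres aside while the robot is not near it.
Once in a run the grip may slacken for a moment while it holds something.
It also fails if it takes over 210 s, if anything falls off the work surface, if the arm or the gripper's body presses on something with over 40 N, if the wrist force passes 120 N, or if a joint passes its speed limit or range.

## Robot

A 6-joint arm with a two-finger parallel gripper is mounted at the origin on the work surface. World frame = base frame: x ahead of the robot, y to its left, z up, the work surface at z = 0. Lengths are in mm, angles in rad, forces in N, time in s.
With the tool pointing down it reaches from about 350 to 875 mm from the base axis. Payload 4.2 kg.
Tool frame: the origin (TCP) lies where the fingers leave the gripper's body, on its centre line; the fingertips stand 73 mm ahead of it and the grasp point (between the pads) lies 54 mm ahead of it; z points along the fingers, y is the direction in which the jaws open and shut (so a half turn about z gives the same grasp; the last joint's range is limited). The gripper opens to 85 mm and grips with 20 to 120 N. Pads are 22 mm wide; open, the fingers measure 114 mm over their backs; the gripper's body (76 mm by 85 mm) begins 54 mm behind the grasp point. The pads swing forward as they close: fully open they stand 13 mm farther back than shut.
Start: joints at [-0.938, 0.385, 0.008, 0, -1.194, -0.259], TCP at [228.236, -581.814, 303.912] pointing down, gripper open.
Joint ranges: [-3.14, 3.14], [-1.21, 2.06], [-1.07, 1.41], [-3.16, 2.05], [-2.99, -0.16], [-3.1, 3.1]. Speed limits (rad/s): [2.79, 2.79, 3.14, 3.14, 3.14, 3.14].

## Interface

Orientations are given as a unit quaternion [x, y, z, w].
In Python, from bench import arm gives the robot as it stands.
- The arm moves only by the tool apply_moves, never from a script. Its argument "increments" is a list that holds one entry, the list of rows, each a list of 7 numbers: the shift along the tool's x, y, z scaled (see below), then the turn, a rotation vector about the tool's x, y, z scaled (see below), then the gripper's target within -1 to 1 (fully open at 1, half-way at 0, shut at -1). A call has 1 to 10 rows; each row is the pose to reach, as a shift and turn from the pose commanded when the call began, along the tool's axes at that moment; what a row does not reach only later rows make up. The controller multiplies each number of a shift by 100 mm and each number of a turn by 0.5 rad. A row lasts 1/10 s, in which the tool goes at most 50 mm and 8.59 degrees, less where a joint would pass 70% of its speed; a pose out of reach is approached as far as the arm can. A call with a number of a shift or a turn outside -1 to 1 is refused whole. A call with a gripper value outside its range is refused whole. The fingers move at their own pace and stop on an object; the grip force is fixed at half the most. Time passes only in rows, so rows that repeat a pose let the fingers close. It gives the time, the measured TCP pose, the force and the opening at its end, in the units of the state.
- arm.read_state(): the state, without advancing time (a new reading comes with each control period).
- arm.get_image(name): name is "side" or "top"; returns a dict with "img" (420x560x3 uint8, red, green, blue), "fx", "fy", "cx", "cy" (pixels), "pose" (4x4, takes a point from camera to world coordinates). Camera axes: x right, y up, looking along -z (the intrinsics and any distortion apply to the point x, -y, -z); pixel columns grow to the right and rows downward; lengths in mm; the calibration is good to about 2 mm. A picture is of the moment at which its call begins. There is no depth.
- arm.job_done(): hands the job in, once; it reports no verdict.
Trained networks look in a picture, given as the dict that the camera call returned (one of the last four; its "shot" number tells which), for a name from the list of things; names that differ only in an ending like _2 or _b are one class to them, and where a whole thing is asked for, a point or a joint stands for the part that bears it (a point fixed in the world has none). Each returns a list of dicts, best first, with "conf" (0 to 1); they miss things now and then, are a little off and sometimes report something else, mostly with a low value. They report only what shows in the picture. A call takes as long as a camera call. They do not tell look-alikes from the thing itself.
- arm.outline_of(label, picture): "pixels" (420x560 bool, what is visible of it) and "box" ([centre column, centre row, width, height] in pixels, round what is visible of it).
- arm.mark_of(label, picture): "at" ([column, row] in pixels: a listed point, or the origin of a listed thing).
The state is a dict: "clock": time; "joints": joint angles; "joint_vel": joint speeds; "joint_efforts": joint torques, N m; "position": TCP position; "ee_rot": TCP orientation; "contact_force": force on the tool from outside, world axes, zero at the start; "wrist_torque": the same for the moment, N m; "gripper_width": finger opening in mm.
Only numpy, scipy, OpenCV 4.12 (cv2) and the standard library are available. Lean on these libraries where they do the work, as an engineer would, in place of code of your own. Each camera call takes 0.05 s, during which the arm holds its last target.

## Working session

There is one attempt and no reset: what is moved stays moved. The work goes in short steps, Python scripts to look and compute and a tool call to move; the robot and the scene stay as the last step left them, time stands still between calls to the robot, and variables do not carry over. Pictures are saved under pics/ and viewed, and the job is handed in when it is done.

Besides the shell and the picture viewer there is one more tool, called after "Emit:" in YAML: its name, and indented under it one key for each argument. apply_moves: Moves the arm, as the interface text tells. Shifts and turns lie within -1 to 1; 1 stands for 100 mm of shift or 0.5 rad of turn. Its arguments: {"type":"object","properties":{"increments":{"type":"array"}},"required":["increments"]}

```bash
ls; mkdir -p pics; python3 - <<'E'
from bench import arm
import cv2,numpy as np
s=arm.read_state();print({k:np.round(v,3) for k,v in s.items()})
for n in("top","side"):
    d=arm.get_image(n);cv2.imwrite(f"pics/{n}0.png",cv2.cvtColor(d["img"],cv2.COLOR_RGB2BGR))
    print(n,d["fx"],d["fy"],d["cx"],d["cy"],np.round(d["pose"],3).tolist(),[k for k in d])
E
```

```text
pics
{'clock': np.float64(0.0), 'joints': array([-9.380e-01,  3.860e-01,  7.000e-03, -1.000e-03, -1.194e+00,
       -2.590e-01]), 'joint_vel': array([-0.002, -0.001, -0.001, -0.   , -0.001,  0.   ]), 'joint_efforts': array([ 0.0000e+00, -3.9229e+01,  1.8840e+01,  4.1860e+00, -5.0000e-03,
        0.0000e+00]), 'position': array([ 228.072, -581.433,  302.818]), 'ee_rot': array([-0.186,  0.983,  0.001, -0.   ]), 'contact_force': array([ 0.431, -0.656,  0.03 ]), 'wrist_torque': array([ 0.037, -0.033,  0.026]), 'gripper_width': np.float64(85.364)}
top 439.90748372308553 439.90748372308553 279.9009831757627 203.159474499123 [[-0.02, 0.996, -0.087, 392.347], [-1.0, -0.021, -0.01, -84.15], [-0.012, 0.087, 0.996, 1293.968], [0.0, 0.0, 0.0, 1.0]] ['img', 'fx', 'fy', 'cx', 'cy', 'pose', 'shot']
side 462.2108922328794 462.2108922328794 289.30355966100853 211.14998508115966 [[0.982, -0.119, 0.146, 706.529], [0.188, 0.671, -0.718, -1184.895], [-0.013, 0.732, 0.681, 1090.73], [0.0, 0.0, 0.0, 1.0]] ['img', 'fx', 'fy', 'cx', 'cy', 'pose', 'shot']
```

View pics/top0.png

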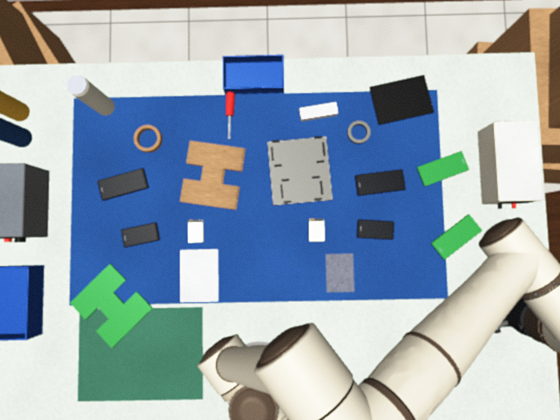

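View pics/side0.png

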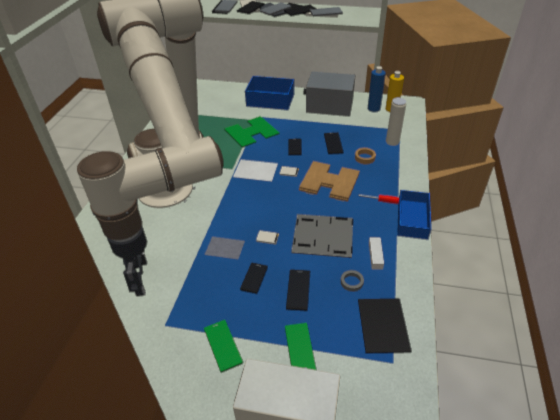

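The top view looks along +x upwards and +y to the left. Dark long phones are at (123,184) and (380,182), and dark shorts at (140,234) and (376,229). White packs are at (195,231) and (316,230), the rack with brown boards at (212,175) and the tray at (300,170). The green look-alikes at (110,305), (442,168) and (456,237) stay untouched. The next step is to zoom in and run the networks.

```bash
cat > h.py <<'E'
import cv2,numpy as np
from scipy.spatial.transform import Rotation as R
def ray(d,uv):
    uv=np.atleast_2d(uv).astype(float)
    p=np.c_[(uv[:,0]-d["cx"])/d["fx"],-(uv[:,1]-d["cy"])/d["fy"],-np.ones(len(uv))]
    P=np.array(d["pose"]);return P[:3,3],p@P[:3,:3].T
def plane(d,uv,z):
    o,r=ray(d,uv);t=(z-o[2])/r[:,2];return (o+r*t[:,None])[:,:2]
def proj(d,X):
    P=np.array(d["pose"]);X=np.atleast_2d(X);c=(X-P[:3,3])@P[:3,:3]
    return np.c_[d["cx"]+d["fx"]*c[:,0]/-c[:,2],d["cy"]+d["fy"]*c[:,1]/c[:,2]]
def save(d,name,box=None,k=1):
    im=cv2.cvtColor(d["img"],cv2.COLOR_RGB2BGR)
    if box: 
        a,b,c,e=box;im=im[b:e,a:c]
    im=cv2.resize(im,None,fx=k,fy=k,interpolation=cv2.INTER_CUBIC);cv2.imwrite(name,im)
E
python3 - <<'E'
from bench import arm
from h import *
for n in("top","side"):
    d=arm.get_image(n)
    if n=="top": save(d,"pics/t_tray.png",(255,125,345,215),6);save(d,"pics/t_work.png",(70,70,470,310),2)
    else: save(d,"pics/s_tray.png",(200,180,440,330),3)
    for l,z in(("tray",6),("nest_long",6),("nest_short",6),("rack",20),("board_a",36),("long_1",12),("short_1",12),("pack_1",10)):
        for r in arm.outline_of(l,d):
            m=r["pixels"].astype(np.uint8);c,_=cv2.findContours(m,0,2)
            if not c: continue
            c=max(c,key=cv2.contourArea).reshape(-1,2)
            w=plane(d,c,z).astype(np.float32);q=cv2.minAreaRect(w)
            print(n,l,round(r["conf"],2),np.round(r["box"],1),"world",np.round(q[0],1),np.round(q[1],1),round(q[2],1))
        if "nest" in l: print([ (round(r["conf"],2),np.round(r["at"],1)) for r in arm.mark_of(l,d)])
E
```

```text
top tray 0.55 [300.4 172.1  64.9  70. ] world [ 600.1 -128.8] [189.5 175.4] 4.6
[]
top nest_short 0.44 [299.9 183.4  38.1  15.3] world [ 550.  -191.3] [ 2.9 29.7] 88.4
[(0.64, array([301.5, 188.4]))]
top rack 0.37 [358.4 134.1  23.1  23.7] world [ 707.4 -304.9] [64.6 69.1] 88.1
top rack 0.25 [230.1 115.4   6.1  49.3] world [771.   77.5] [ 22.9 135.9] 84.4
top board_a 0.64 [223.2 171.1   1.    4. ] world [598.9  90.2] [2.9 0. ] -91.2
top board_a 0.6 [109.2 305.9  85.3  82.7] world [222.8 414.3] [176.1 159.9] 44.3
top board_a 0.55 [213.4 175.2  60.9  67.9] world [589. 126.] [160.7 180.7] 80.7
top long_1 0.87 [126.  184.8  50.1  31.5] world [570.3 392.4] [ 63.7 144.6] 14.0
top long_1 0.82 [455.4 237.4  50.7  46. ] world [ 397.  -577.3] [ 62.5 141.5] 35.6
top long_1 0.65 [380.4 184.4  51.6  27.3] world [ 560.2 -362.1] [ 63.1 141.2] 6.4
top long_1 0.59 [441.9 167.5  55.4  31.4] world [ 596.  -550.2] [ 64.  145.3] 17.3
top short_1 0.72 [138.4 235.8  39.   24.3] world [420.9 342.2] [ 57.3 109.2] 11.1
top short_1 0.58 [373.6 230.2  38.9  19.6] world [ 421.9 -344. ] [106.6  54.1] 85.6
top pac
[... 1000 characters left out ...]
 47.2] world [ 599.2 -552.1] [ 62.4 142.1] 20.1
side long_1 0.8 [300.  290.4  31.   39.8] world [ 562.  -370.2] [ 64.5 153.8] 5.4
side long_1 0.71 [333.7 142.6  22.   22.7] world [574.5 382.4] [ 63.8 151.5] 15.1
side short_1 0.78 [253.9 279.9  31.   28.7] world [ 425. -351.] [110.   55.9] 84.3
side short_1 0.73 [322.8 193.2  49.1  20. ] world [630.6  45.9] [18.6 65.4] 75.9
side short_1 0.72 [294.8 147.   15.6  21.4] world [426.7 326.1] [ 56.2 117.9] 9.8
side short_1 0.71 [291.6 173.8  14.5  11. ] world [433.2 167.9] [52.  64.5] 89.9
side pack_1 0.61 [289.  171.8  17.    8.4] world [432.6 170.8] [54.1 69.3] 89.9
side pack_1 0.52 [267.7 237.7  17.6  14. ] world [ 428.6 -182.4] [43.6 63.7] 88.1
```

View pics/t_tray.png

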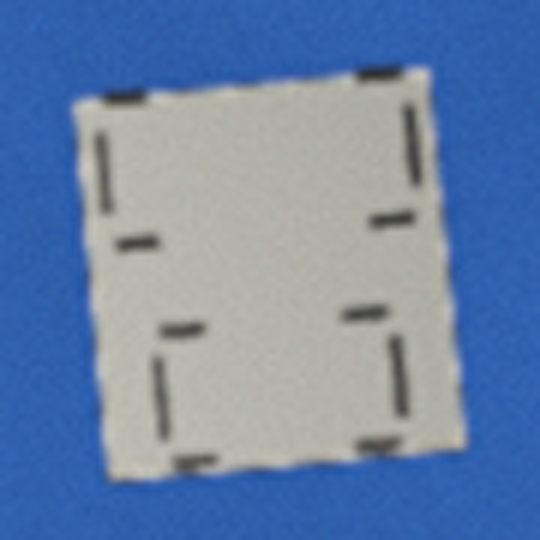

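View pics/t_work.png

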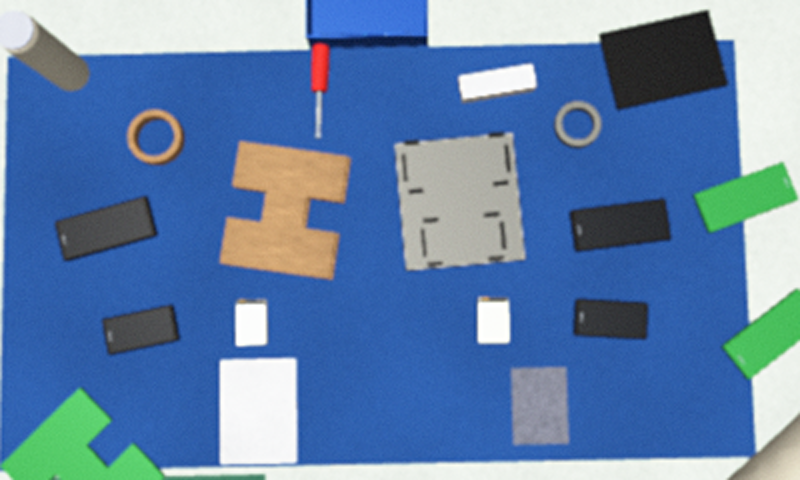

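View pics/s_tray.png

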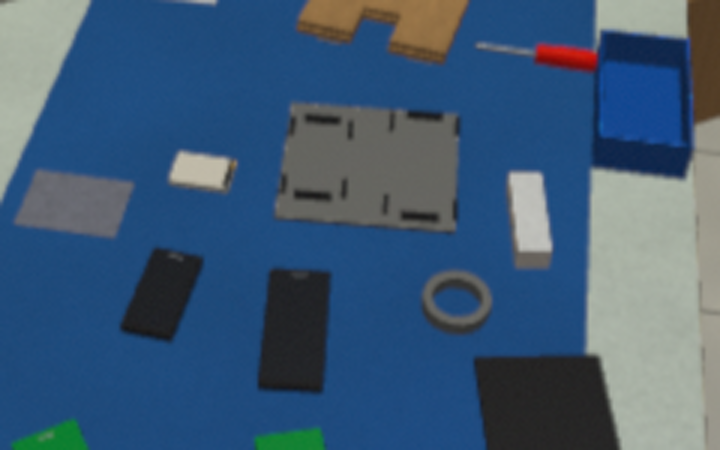

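```bash
cat >> h.py <<'E'
from scipy.optimize import minimize
DIM={"tray":(190,176,6),"long":(62,142,12),"short":(54,106,12),"pack":(66,44,10)}
HB=[(-90,-80),(-23,-80),(-23,-30),(23,-30),(23,-80),(90,-80),(90,80),(23,80),(23,30),(-23,30),(-23,80),(-90,80)]
def polys(kind,p,zb,h=None):
    """list of 3D polygons whose projected union is the silhouette"""
    c,s=np.cos(p[2]),np.sin(p[2])
    if kind=="board": B=np.array(HB,float);h=h or 8
    else:
        a,b,hh=DIM[kind];h=h or hh;B=np.array([(-a,-b),(a,-b),(a,b),(-a,b)])/2.
    W=B@np.array([[c,s],[-s,c]])+p[:2]
    lo=np.c_[W,np.full(len(W),zb)];hi=np.c_[W,np.full(len(W),zb+h)]
    out=[hi,lo]
    for i in range(len(W)):
        j=(i+1)%len(W);out.append(np.array([lo[i],lo[j],hi[j],hi[i]]))
    return out
def render(d,kind,p,zb,box,S=8,h=None):
    x0,y0,x1,y1=box;im=np.zeros(((y1-y0)*S,(x1-x0)*S),np.uint8)
    for q in polys(kind,p,zb,h):
        uv=(proj(d,q)-[x0-.5,y0-.5])*S-.5
        cv2.fillPoly(im,[np.round(uv*16).astype(np.int32)],255,shift=4)
    return cv2.resize(im,(x1-x0,y1-y0),interpolation=cv2.INTER_AREA)/255.
def soft(d,kind,p,zb,box):
    """soft foreground alpha, from local fg/bg colours"""
    x0,y0,x1,y1=box;I=d["img"][y0:y1,x0:x1].astype(float)
    r=render(d,kind,p,zb,box)
    er=cv2.erode((r>.99).astype(np.uint8),np.ones((3,3)));di=cv2.dilate((r>0.01).astype(np.uint8),np.ones((5,5)))
    f=np.median(I[er>0],0);b=np.median(I[di==0],0);v=f-b
    return np.clip(((I-b)@v)/(v@v),-.2,1.2)
def fit(d,kind,p0,zb,h=None,pad=6):
    p0=np.array(p0,float)
    for it in range(2):
        uv=np.vstack([proj(d,q) for q in polys(kind,p0,zb,h)])
        a=np.floor(uv.min(0)).astype(int)-pad;b=np.ceil(uv.max(0)).astype(int)+pad
        box=(max(a[0],0),max(a[1],0),min(b[0],560),min(b[1],420))
        A=soft(d,kind,p0,zb,box)
        f=lambda q:np.mean(np.clip(np.abs(render(d,kind,(p0[0]+q[0],p0[1]+q[1],p0[2]+q[2]/60),zb,box,h=h)-A),0,1)**2)
        r=minimize(f,[0,0,0],method="Nelder-Mead",options=dict(initial_simplex=[[0,0,0],[4,0,0],[0,4,0],[0,0,4]],xatol=.05,fatol=1e-7))
        p0=p0+r.x*[1,1,1/60]
    return p0,np.sqrt(r.fun)
E
cat > m.py <<'E'
from bench import arm
from h import *
import sys
r_=np.radians
L=[("tray","tray",(600,-129,r_(4.6)),0,None),("boards","board",(589,126,r_(-9.3)),20,16),("longL","long",(570,392,r_(14)),0,None),("longR","long",(560,-362,r_(6.4)),0,None),("shortL","short",(421,342,r_(11)),0,None),("shortR","short",(422,-344,r_(-4.4)),0,None),("packL","pack",(428,179,r_(0)),0,None),("packR","pack",(424,-174,0),0,None)]
ds=[arm.get_image("top"),arm.get_image("side")]
for n,k,p,z,h in L:
    for d,t in zip(ds,("top","side")):
        q,e=fit(d,k,p,z,h);print(n,t,np.round(q[:2],1),round(np.degrees(q[2]),1),round(e,3))
E
python3 m.py
```

```text
tray top [ 601.4 -129.9] 4.1 0.15
tray side [ 601.6 -128.6] 4.2 0.146
boards top [590.5 124.1] -9.3 0.083
boards side [589.9 126.1] -9.4 0.164
longL top [571.7 394. ] 14.5 0.08
longL side [572.1 394. ] 14.2 0.097
longR top [ 560.7 -365.6] 6.3 0.082
longR side [ 561.4 -365.2] 6.4 0.091
shortL top [421.1 340.9] 10.8 0.069
shortL side [421.6 338.5] 9.9 0.101
shortR top [ 423.  -345.7] -4.2 0.087
shortR side [ 424.1 -346.1] -4.5 0.102
packL top [426.7 179.6] -0.1 0.099
packL side [427.1 181.8] 0.8 0.307
packR top [ 422.7 -175.8] -1.1 0.113
packR side [ 423.8 -172.7] 1.3 0.178
```

Both cameras agree to about 1–2 mm. The long nest is the far one (+x) and the short nest the near one. Only two packs show. Next I write a small planner that prints the move numbers.

```bash
cat > plan.py <<'E'
# usage: plan.py g x y z phi [x y z phi ...] : calls from the present pose, through the waypoints
import sys
from bench import arm
from h import *
s=arm.read_state();Rm=R.from_quat(s["ee_rot"]).as_matrix();pos=np.array(s["position"])
phi=np.degrees(np.arctan2(Rm[1,1],Rm[0,1]))
print("t %.2f pos %s phi %.2f tilt %.4f %.4f F %s w %.1f q %s"%(s["clock"],np.round(pos,1),phi%360,Rm[0,2],Rm[1,2],np.round(s["contact_force"],1),s["gripper_width"],np.round(s["joints"],2)))
if len(sys.argv)>2:
    g=float(sys.argv[1]);v=np.array(sys.argv[2:],float).reshape(-1,4)
    for w in v:
        dphi=(w[3]-phi+180)%360-180;D=w[:3]-pos
        n=1
        while True:
            ok=True;calls=[];p=phi
            for i in range(n):
                a=np.radians(p);X=np.array([-np.sin(a),np.cos(a),0]);Y=np.array([np.cos(a),np.sin(a),0])
                dl=D/n;t=[dl@X/100,dl@Y/100,-dl[2]/100,-np.radians(dphi/n)/.5]
                if max(map(abs,t))>1: ok=False
                calls.append(t);p+=dphi/n
            if ok: break
            n+=1
        nr=int(np.ceil(max(np.linalg.norm(D/n)/50,abs(dphi/n)/8.59)-.02))
        print("->",w,"rows/call",nr,"(+1 settle)")
        for t in calls: print("  [%.3f, %.3f, %.3f, 0, 0, %.3f, %g]"%(t[0],t[1],t[2],t[3],g))
        pos=w[:3];phi=w[3]
E
python3 plan.py 1 561 -365.4 150 186.35
```

```text
t 1.30 pos [ 228.2 -581.8  303.9] phi 111.42 tilt 0.0001 -0.0000 F [ 0.4  0.2 -0.5] w 85.6 q [-0.94  0.38  0.01 -0.   -1.19 -0.26]
-> [ 561.   -365.4   150.    186.35] rows/call 3 (+1 settle)
  [-0.972, 0.200, 0.385, 0, 0, -0.654, 1]
  [-0.985, -0.123, 0.385, 0, 0, -0.654, 1]
  [-0.893, -0.433, 0.385, 0, 0, -0.654, 1]
  [-0.707, -0.697, 0.385, 0, 0, -0.654, 1]
```

Emit:
apply_moves:
  increments:
    - [[-0.97,0.2,0.39,0,0,-0.65,1],[-0.97,0.2,0.39,0,0,-0.65,1],[-0.97,0.2,0.39,0,0,-0.65,1]]

```text
clock: 1.6
position: [313.7, -524.9, 262.4]
ee_rot: [-0.345, 0.938, 0.002, -0.0]
contact_force: [-0.0, -1.0, 0.2]
gripper_width: 85.4
```

Emit:
apply_moves:
  increments:
    - [[-0.98,-0.12,0.39,0,0,-0.65,1],[-0.98,-0.12,0.39,0,0,-0.65,1],[-0.98,-0.12,0.39,0,0,-0.65,1]]

```text
clock: 1.9
position: [396.5, -471.3, 223.6]
ee_rot: [-0.493, 0.87, 0.002, -0.0]
contact_force: [-0.6, -0.3, -0.3]
gripper_width: 85.7
```

Emit:
apply_moves:
  increments:
    - [[-0.89,-0.43,0.39,0,0,-0.65,1],[-0.89,-0.43,0.39,0,0,-0.65,1],[-0.89,-0.43,0.39,0,0,-0.65,1]]

```text
clock: 2.2
position: [479.4, -417.9, 184.7]
ee_rot: [-0.627, 0.779, 0.001, -0.0]
contact_force: [-0.4, 0.2, -0.3]
gripper_width: 85.3
```

Emit:
apply_moves:
  increments:
    - [[-0.71,-0.7,0.39,0,0,-0.65,1],[-0.71,-0.7,0.39,0,0,-0.65,1],[-0.71,-0.7,0.39,0,0,-0.65,1],[-0.71,-0.7,0.39,0,0,-0.65,1]]

```text
clock: 2.6
position: [561.4, -366.1, 147.2]
ee_rot: [0.743, -0.67, -0.001, 0.0]
contact_force: [-1.2, 0.3, 0.2]
gripper_width: 85.3
```

```bash
python3 plan.py 1 561 -365.4 95 186.35; python3 - <<'E'
from bench import arm
from h import *
d=arm.get_image("side");save(d,"pics/s1.png",(150,150,450,400),2.6)
d=arm.get_image("top");save(d,"pics/t1.png",(0,60,560,420),1.4)
E
```

```text
t 2.60 pos [ 561.4 -366.1  147.2] phi 185.91 tilt -0.0014 0.0002 F [-1.2  0.3  0.2] w 85.3 q [-0.34  0.59 -0.06  0.   -0.92  0.44]
-> [ 561.   -365.4    95.    186.35] rows/call 2 (+1 settle)
  [-0.007, 0.003, 0.522, 0, 0, -0.015, 1]
```

View pics/s1.png

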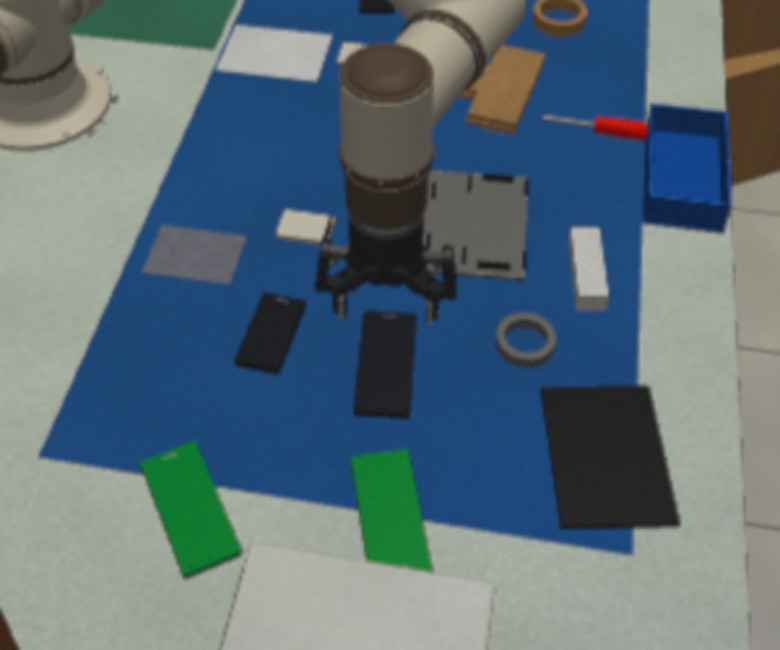

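View pics/t1.png

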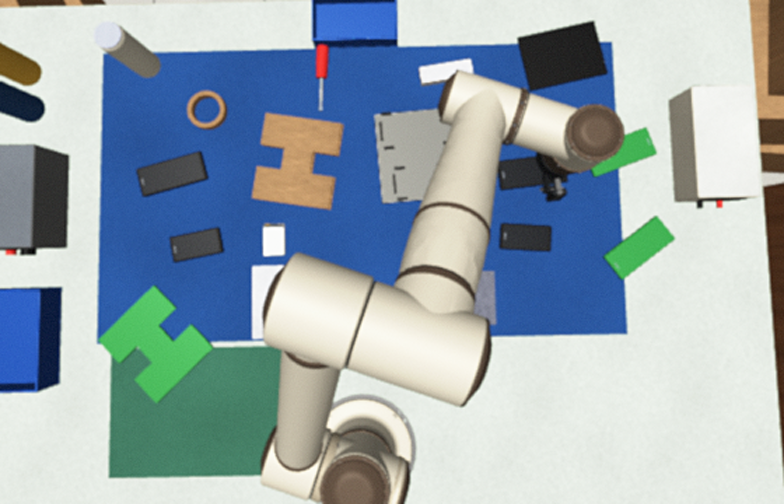

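Side crop: the long phone lies at (385,365) between the two fingertips at (340,315) and (432,318), with the gripper above it. There are no further packs where the arm stood before. Next I check how far the open fingertips reach.

```bash
python3 - <<'E'
from bench import arm
from h import *
d=arm.get_image("side");s=arm.read_state();M=R.from_quat(s["ee_rot"]).as_matrix()
for L in(60,66,73):
    for y in(-49,49): print(L,y,(proj(d,np.array(s["position"])+M@[0,y,L])-[240,240])*10)
save(d,"pics/s2.png",(240,240,320,300),10)
E
```

```text
60 -49 [[748.83856916 324.06808545]]
60 49 [[398.67166602 302.83980934]]
66 -49 [[748.31249669 337.87424662]]
66 49 [[399.25025386 316.6356046 ]]
73 -49 [[747.70293741 353.87142219]]
73 49 [[399.92068827 332.62138133]]
```

View pics/s2.png

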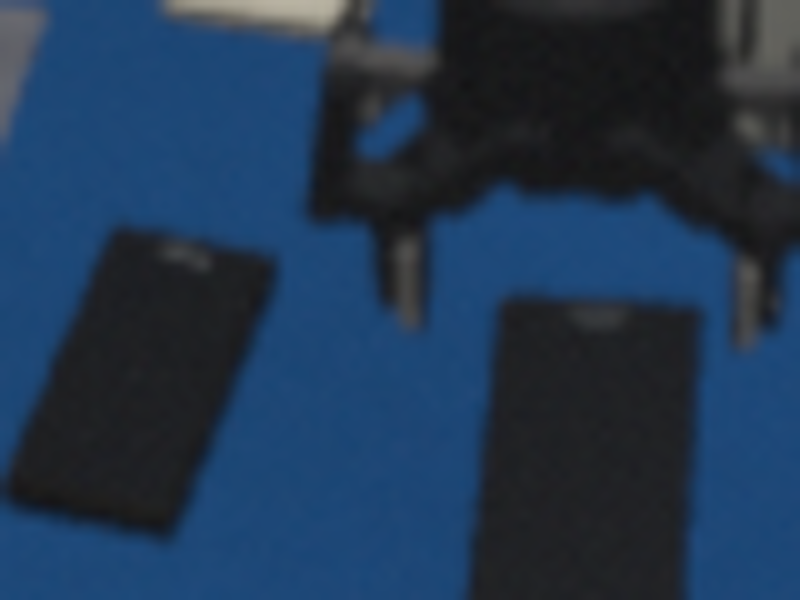

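The tips match L≈60 mm open, so about 73 shut and about 67.6 at 62 mm. I descend to TCP z≈71 for phones on the mat.

Emit:
apply_moves:
  increments:
    - [[-0.01,0,0.4,0,0,-0.015,1],[-0.01,0,0.6,0,0,-0.015,1],[-0.01,0,0.6,0,0,-0.015,1],[-0.01,0,0.6,0,0,-0.015,1]]

```text
clock: 3.15
position: [560.5, -366.7, 89.2]
ee_rot: [0.745, -0.668, 0.001, 0.0]
contact_force: [-0.1, 0.1, 1.4]
gripper_width: 85.4
```

```bash
python3 plan.py 1 561 -365.4 71 186.35
```

```text
t 3.15 pos [ 560.5 -366.7   89.2] phi 186.25 tilt 0.0010 -0.0010 F [-0.1  0.1  1.4] w 85.4 q [-0.34  0.66 -0.11  0.   -0.8   0.45]
-> [ 561.   -365.4    71.    186.35] rows/call 1 (+1 settle)
  [-0.013, -0.007, 0.182, 0, 0, -0.004, 1]
```

Emit:
apply_moves:
  increments:
    - [[-0.01,0,0.18,0,0,0,1],[-0.01,0,0.18,0,0,0,1],[-0.01,0,0.18,0,0,0,1]]

```text
clock: 3.45
position: [561.1, -365.1, 71.6]
ee_rot: [0.745, -0.667, 0.001, -0.0]
contact_force: [-0.2, -0.5, 0.3]
gripper_width: 85.4
```

```bash
python3 plan.py 1 561 -365.4 71 186.35
```

```text
t 3.45 pos [ 561.1 -365.1   71.6] phi 186.32 tilt 0.0019 -0.0011 F [-0.2 -0.5  0.3] w 85.4 q [-0.34  0.68 -0.12  0.   -0.77  0.45]
-> [ 561.   -365.4    71.    186.35] rows/call 0 (+1 settle)
  [0.003, 0.001, 0.006, 0, 0, -0.001, 1]
```

Emit:
apply_moves:
  increments:
    - [[0,0,0,0,0,0,-1],[0,0,0,0,0,0,-1],[0,0,0,0,0,0,-1],[0,0,0,0,0,0,-1],[0,0,0,0,0,0,-1]]

```text
clock: 3.95
position: [561.6, -364.8, 71.9]
ee_rot: [0.745, -0.667, 0.001, -0.0]
contact_force: [-0.7, 0.0, 5.8]
gripper_width: 59.9
```

```bash
python3 plan.py 1 561 -365.4 71 186.35
```

```text
t 3.95 pos [ 561.6 -364.8   71.9] phi 186.37 tilt 0.0024 -0.0015 F [-0.7  0.   5.8] w 59.9 q [-0.33  0.68 -0.12  0.   -0.77  0.45]
-> [ 561.   -365.4    71.    186.35] rows/call 1 (+1 settle)
  [0.005, 0.007, 0.009, 0, 0, 0.001, 1]
```

Emit:
apply_moves:
  increments:
    - [[0,0,-0.2,0,0,0,-1],[0,0,-0.6,0,0,0,-1],[0,0,-0.8,0,0,0,-1],[0,0,-0.8,0,0,0,-1]]

```text
clock: 4.35
position: [562.2, -365.1, 153.6]
ee_rot: [0.745, -0.667, 0.003, -0.001]
contact_force: [0.4, -0.6, -2.1]
gripper_width: 60.0
```

```bash
python3 plan.py -1 658.4 -125.2 152 184.15; python3 - <<'E'
from bench import arm
from h import *
d=arm.get_image("side");save(d,"pics/s3.png",(220,200,340,320),5)
E
```

```text
t 4.35 pos [ 562.2 -365.1  153.6] phi 186.36 tilt 0.0066 -0.0028 F [ 0.4 -0.6 -2.1] w 60.0 q [-0.34  0.58 -0.06  0.   -0.92  0.45]
-> [ 658.4  -125.2   152.    184.15] rows/call 2 (+1 settle)
  [-0.759, -0.407, 0.005, 0, 0, 0.026, -1]
  [-0.764, -0.397, 0.005, 0, 0, 0.026, -1]
  [-0.769, -0.388, 0.005, 0, 0, 0.026, -1]
```

View pics/s3.png

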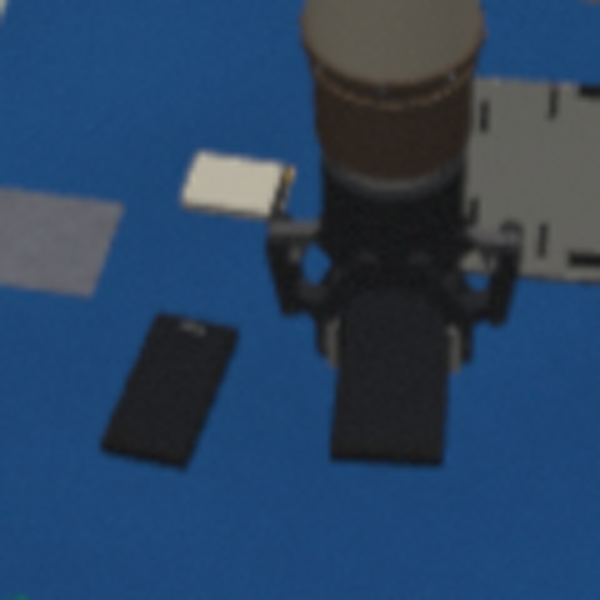

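The phone is held level between the pads at (385,385) in the crop. I carry it over the far nest.

Emit:
apply_moves:
  increments:
    - [[-0.76,-0.41,0,0,0,0.025,-1],[-0.76,-0.41,0,0,0,0.025,-1],[-0.76,-0.41,0,0,0,0.025,-1]]

```text
clock: 4.7
position: [593.5, -280.4, 147.4]
ee_rot: [0.742, -0.67, -0.002, 0.0]
contact_force: [0.7, -0.6, -2.3]
gripper_width: 60.0
```

Emit:
apply_moves:
  increments:
    - [[-0.76,-0.4,0,0,0,0.025,-1],[-0.76,-0.4,0,0,0,0.025,-1],[-0.76,-0.4,0,0,0,0.025,-1]]

```text
clock: 5.0
position: [626.1, -201.3, 147.8]
ee_rot: [0.738, -0.675, -0.001, 0.0]
contact_force: [1.0, 0.4, -2.9]
gripper_width: 59.9
```

Emit:
apply_moves:
  increments:
    - [[-0.77,-0.39,0,0,0,0.025,-1],[-0.77,-0.39,0,0,0,0.025,-1],[-0.77,-0.39,0,0,0,0.025,-1],[-0.77,-0.39,0,0,0,0.025,-1]]

```text
clock: 5.4
position: [656.9, -124.6, 148.0]
ee_rot: [0.733, -0.681, -0.001, 0.001]
contact_force: [-0.3, 0.1, -3.6]
gripper_width: 60.2
```

```bash
python3 plan.py -1 658.4 -125.2 110 184.15
```

```text
t 5.40 pos [ 656.9 -124.6  148. ] phi 184.23 tilt -0.0036 0.0002 F [-0.3  0.1 -3.6] w 60.2 q [ 0.05  0.59 -0.06 -0.   -0.92  0.02]
-> [ 658.4  -125.2   110.    184.15] rows/call 1 (+1 settle)
  [0.007, -0.015, 0.380, 0, 0, 0.003, -1]
```

Emit:
apply_moves:
  increments:
    - [[0.01,-0.01,0.3,0,0,0,-1],[0.01,-0.01,0.54,0,0,0,-1],[0.01,-0.01,0.54,0,0,0,-1],[0.01,-0.01,0.54,0,0,0,-1]]

```text
clock: 5.8
position: [658.2, -127.2, 95.4]
ee_rot: [0.732, -0.681, -0.0, 0.001]
contact_force: [0.9, -0.4, -1.7]
gripper_width: 60.0
```

```bash
python3 plan.py -1 658.4 -125.2 77 184.15; python3 - <<'E'
from bench import arm
from h import *
d=arm.get_image("side");save(d,"pics/s4.png",(270,180,370,270),6)
E
```

```text
t 5.80 pos [ 658.2 -127.2   95.4] phi 184.11 tilt -0.0019 -0.0006 F [ 0.9 -0.4 -1.7] w 60.0 q [ 0.05  0.65 -0.1   0.   -0.82  0.02]
-> [ 658.4  -125.2    77.    184.15] rows/call 1 (+1 settle)
  [-0.019, -0.003, 0.184, 0, 0, -0.001, -1]
```

View pics/s4.png

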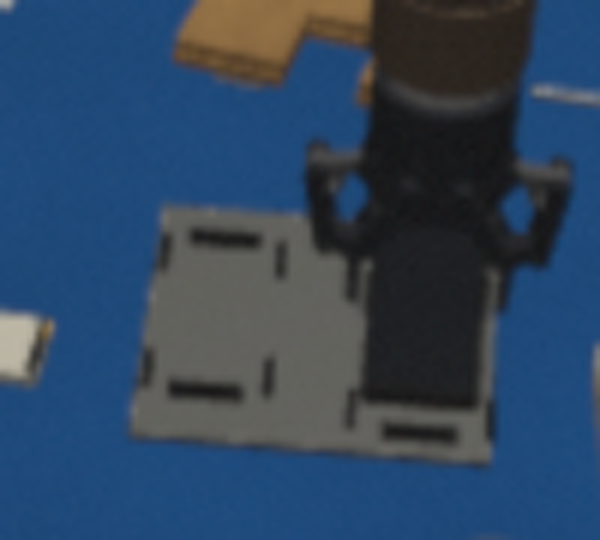

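```bash
cat > ov.py <<'E'
# ov.py cam out x0 y0 x1 y1 k  kind x y yaw zb ...
import sys
from bench import arm
from h import *
cam,out=sys.argv[1:3];b=list(map(int,sys.argv[3:7]));k=float(sys.argv[7]);a=sys.argv[8:]
d=arm.get_image(cam);save(d,out,b,k);im=cv2.imread(out)
cols=[(0,0,255),(0,255,255),(255,0,255),(255,255,0)]
for i in range(0,len(a),5):
    p=(float(a[i+1]),float(a[i+2]),np.radians(float(a[i+3])))
    for q in polys(a[i],p,float(a[i+4]))[:1]:
        uv=(proj(d,q)-[b[0]-.5,b[1]-.5])*k
        cv2.polylines(im,[np.round(uv).astype(np.int32)],True,cols[i//5%4],1)
cv2.imwrite(out,im)
E
python3 ov.py side pics/s5.png 270 180 370 270 7 long 658.4 -126 4.15 23.5 tray 601.5 -129.3 4.15 0
```

```text
(no output)
```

View pics/s5.png

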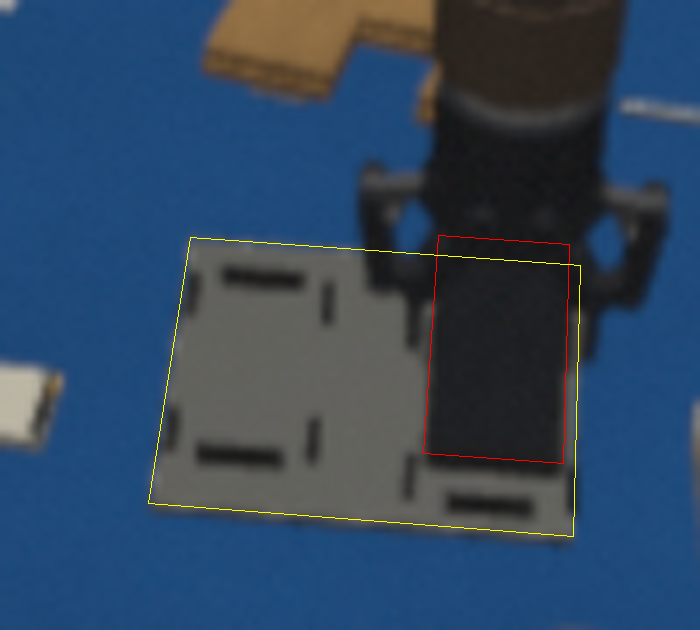

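The predicted phone outline (red) and tray outline (yellow) match the picture within a pixel, so I lower it.

Emit:
apply_moves:
  increments:
    - [[-0.01,0,0.1,0,0,0,-1],[-0.01,0,0.18,0,0,0,-1],[-0.01,0,0.18,0,0,0,-1],[-0.01,0,0.18,0,0,0,-1]]

```text
clock: 6.3
position: [659.0, -124.6, 78.0]
ee_rot: [0.733, -0.681, 0.0, -0.0]
contact_force: [0.2, -0.8, -1.4]
gripper_width: 60.2
```

```bash
python3 plan.py -1 658.4 -125.2 77 184.15;python3 ov.py side pics/s6.png 270 180 370 270 7 long 658.4 -125.2 4.15 6 tray 601.5 -129.3 4.15 0
```

```text
t 6.30 pos [ 659.  -124.6   78. ] phi 184.20 tilt 0.0007 -0.0000 F [ 0.2 -0.8 -1.4] w 60.2 q [ 0.05  0.68 -0.11  0.   -0.78  0.02]
-> [ 658.4  -125.2    77.    184.15] rows/call 1 (+1 settle)
  [0.006, 0.006, 0.010, 0, 0, 0.002, -1]
```

View pics/s6.png

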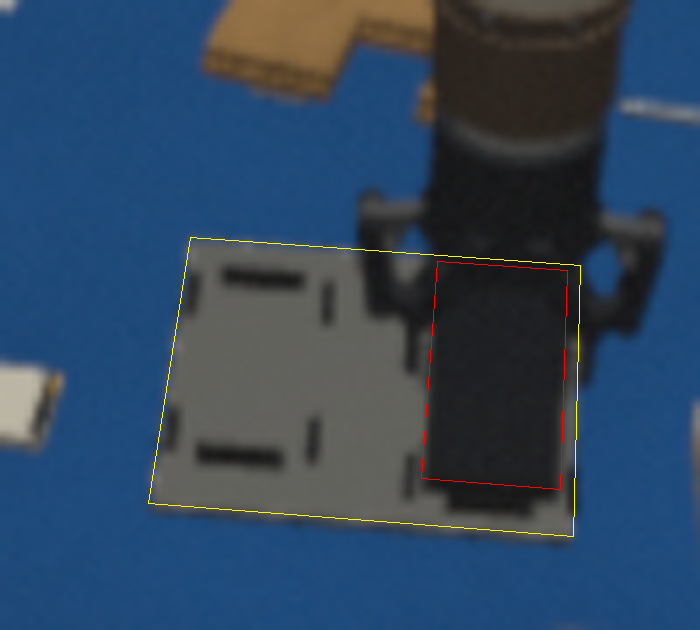

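It sits between the fences. I lower the last 1 mm, release and lift, then plan the route to the right short phone.

Emit:
apply_moves:
  increments:
    - [[0,0,0.01,0,0,0,-1],[0,0,0.01,0,0,0,1],[0,0,0.01,0,0,0,1],[0,0,0.01,0,0,0,1],[0,0,0.01,0,0,0,1]]

```text
clock: 6.85
position: [658.7, -124.7, 76.8]
ee_rot: [0.732, -0.681, -0.0, 0.0]
contact_force: [0.2, -0.5, 0.4]
gripper_width: 85.1
```

Emit:
apply_moves:
  increments:
    - [[0,0,-0.3,0,0,0,1],[0,0,-0.7,0,0,0,1],[0,0,-0.7,0,0,0,1]]

```text
clock: 7.15
position: [662.0, -125.0, 153.5]
ee_rot: [0.733, -0.68, 0.005, -0.004]
contact_force: [1.3, -0.1, 1.0]
gripper_width: 85.4
```

```bash
python3 plan.py 1 423.5 -345.9 110 175.65;python3 ov.py side pics/s7.png 270 180 370 270 7 long 658.4 -125.2 4.15 6 tray 601.5 -129.3 4.15 0
```

```text
t 7.15 pos [ 662.  -125.   153.5] phi 184.27 tilt 0.0122 -0.0014 F [ 1.3 -0.1  1. ] w 85.4 q [ 0.05  0.59 -0.05  0.   -0.92  0.02]
-> [ 423.5  -345.9   110.    175.65] rows/call 3 (+1 settle)
  [0.675, 0.848, 0.145, 0, 0, 0.100, 1]
  [0.717, 0.813, 0.145, 0, 0, 0.100, 1]
  [0.756, 0.776, 0.145, 0, 0, 0.100, 1]
```

View pics/s7.png

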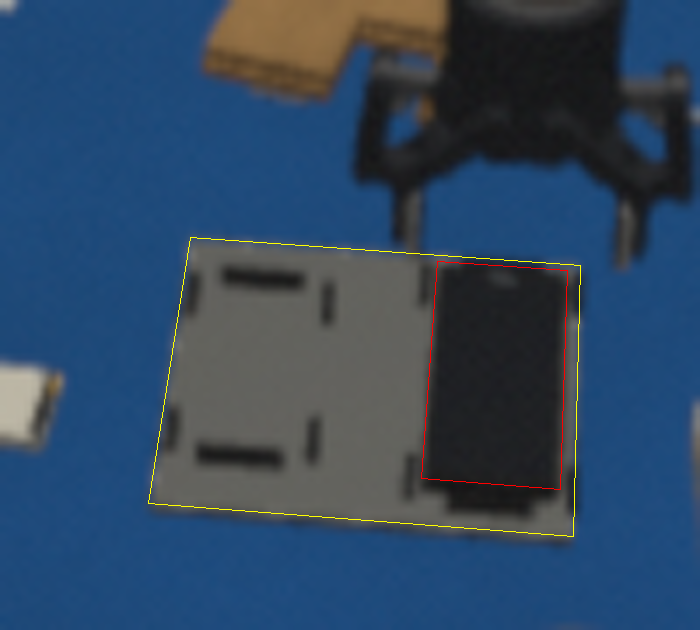

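The long phone is seated. On to the right short phone.

Emit:
apply_moves:
  increments:
    - [[0.67,0.85,0.14,0,0,0.1,1],[0.67,0.85,0.14,0,0,0.1,1],[0.67,0.85,0.14,0,0,0.1,1]]

```text
clock: 7.5
position: [573.6, -199.8, 130.8]
ee_rot: [0.714, -0.701, -0.003, 0.002]
contact_force: [0.5, 0.4, -0.2]
gripper_width: 85.6
```

Emit:
apply_moves:
  increments:
    - [[0.71,0.81,0.14,0,0,0.1,1],[0.71,0.81,0.14,0,0,0.1,1],[0.71,0.81,0.14,0,0,0.1,1]]

```text
clock: 7.8
position: [494.7, -272.2, 117.1]
ee_rot: [-0.696, 0.718, 0.003, -0.001]
contact_force: [0.7, 0.2, 0.3]
gripper_width: 85.4
```

Emit:
apply_moves:
  increments:
    - [[0.75,0.78,0.14,0,0,0.1,1],[0.75,0.78,0.14,0,0,0.1,1],[0.75,0.78,0.14,0,0,0.1,1],[0.75,0.78,0.14,0,0,0.1,1],[0.75,0.78,0.14,0,0,0.1,1]]

```text
clock: 8.3
position: [420.5, -343.3, 104.9]
ee_rot: [-0.68, 0.734, -0.0, 0.0]
contact_force: [1.0, -0.2, 0.2]
gripper_width: 85.3
```

```bash
python3 plan.py 1 423.5 -345.9 71 175.65
```

```text
t 8.30 pos [ 420.5 -343.3  104.9] phi 175.62 tilt 0.0008 -0.0005 F [ 1.  -0.2  0.2] w 85.3 q [-0.39  0.48 -0.43  0.   -0.66  0.31]
-> [ 423.5  -345.9    71.    175.65] rows/call 1 (+1 settle)
  [0.023, -0.032, 0.339, 0, 0, -0.001, 1]
```

Emit:
apply_moves:
  increments:
    - [[0.025,-0.03,0.2,0,0,0,1],[0.025,-0.03,0.32,0,0,0,1],[0.025,-0.03,0.32,0,0,0,1],[0.025,-0.03,0.32,0,0,0,1],[0.025,-0.03,0.32,0,0,0,1]]

```text
clock: 8.8
position: [423.0, -346.0, 73.4]
ee_rot: [-0.68, 0.733, -0.0, 0.0]
contact_force: [0.4, -0.3, -0.4]
gripper_width: 85.5
```

```bash
python3 plan.py 1 423.5 -345.9 72.5 175.65
```

```text
t 8.80 pos [ 423.  -346.    73.4] phi 175.64 tilt 0.0009 -0.0005 F [ 0.4 -0.3 -0.4] w 85.5 q [-0.39  0.53 -0.45  0.   -0.59  0.31]
-> [ 423.5  -345.9    72.5   175.65] rows/call 1 (+1 settle)
  [-0.001, -0.005, 0.009, 0, 0, -0.000, 1]
```

Emit:
apply_moves:
  increments:
    - [[0,0,0.01,0,0,0,-1],[0,0,0.01,0,0,0,-1],[0,0,0.01,0,0,0,-1],[0,0,0.01,0,0,0,-1],[0,0,0.01,0,0,0,-1],[0,0,0.01,0,0,0,-1]]

```text
clock: 9.4
position: [422.8, -346.4, 72.8]
ee_rot: [-0.679, 0.734, -0.001, 0.0]
contact_force: [-0.1, 1.2, 5.6]
gripper_width: 52.1
```

```bash
python3 plan.py
```

```text
t 9.40 pos [ 422.8 -346.4   72.8] phi 175.61 tilt 0.0014 -0.0009 F [-0.1  1.2  5.6] w 52.1 q [-0.39  0.53 -0.45  0.   -0.59  0.31]
```

Emit:
apply_moves:
  increments:
    - [[0,0,-0.2,0,0,0,-1],[0,0,-0.5,0,0,0,-1],[0,0,-0.5,0,0,0,-1],[0,0,-0.5,0,0,0,-1]]

```text
clock: 9.8
position: [422.1, -346.0, 122.1]
ee_rot: [-0.679, 0.734, -0.0, 0.0]
contact_force: [0.4, 0.3, -1.6]
gripper_width: 52.4
```

```bash
python3 plan.py -1 544.7 -133.4 122 184.15
```

```text
t 9.80 pos [ 422.1 -346.   122.1] phi 175.55 tilt 0.0008 0.0002 F [ 0.4  0.3 -1.6] w 52.4 q [-0.39  0.45 -0.41 -0.   -0.71  0.31]
-> [ 544.7  -133.4   122.    184.15] rows/call 2 (+1 settle)
  [-0.738, -0.353, 0.000, 0, 0, -0.100, -1]
  [-0.720, -0.389, 0.000, 0, 0, -0.100, -1]
  [-0.699, -0.425, 0.000, 0, 0, -0.100, -1]
```

Emit:
apply_moves:
  increments:
    - [[-0.74,-0.35,0,0,0,-0.1,-1],[-0.74,-0.35,0,0,0,-0.1,-1],[-0.74,-0.35,0,0,0,-0.1,-1]]

```text
clock: 10.1
position: [463.7, -272.6, 120.6]
ee_rot: [-0.699, 0.715, 0.001, -0.0]
contact_force: [-0.3, -0.9, -1.5]
gripper_width: 52.2
```

Emit:
apply_moves:
  increments:
    - [[-0.72,-0.39,0,0,0,-0.1,-1],[-0.72,-0.39,0,0,0,-0.1,-1],[-0.72,-0.39,0,0,0,-0.1,-1]]

```text
clock: 10.4
position: [505.0, -201.9, 120.8]
ee_rot: [0.717, -0.698, -0.0, 0.0]
contact_force: [0.1, -1.1, -1.1]
gripper_width: 52.3
```

Emit:
apply_moves:
  increments:
    - [[-0.7,-0.42,0,0,0,-0.1,-1],[-0.7,-0.42,0,0,0,-0.1,-1],[-0.7,-0.42,0.1,0,0,-0.1,-1],[-0.7,-0.42,0.2,0,0,-0.1,-1],[-0.7,-0.42,0.2,0,0,-0.1,-1]]

```text
clock: 10.9
position: [541.8, -134.1, 99.3]
ee_rot: [0.732, -0.682, -0.002, 0.002]
contact_force: [-0.5, -0.0, -1.0]
gripper_width: 52.2
```

```bash
python3 plan.py -1 544.7 -133.4 79 184.15;python3 ov.py side pics/s8.png 270 180 370 270 7 short 544.7 -133.4 4.15 29 tray 601.5 -129.3 4.15 0
```

```text
t 10.90 pos [ 541.8 -134.1   99.3] phi 184.07 tilt -0.0063 0.0003 F [-0.5 -0.  -1. ] w 52.2 q [ 0.05  0.51 -0.39 -0.   -0.68  0.02]
-> [ 544.7  -133.4    79.    184.15] rows/call 1 (+1 settle)
  [-0.005, -0.030, 0.203, 0, 0, -0.003, -1]
```

View pics/s8.png

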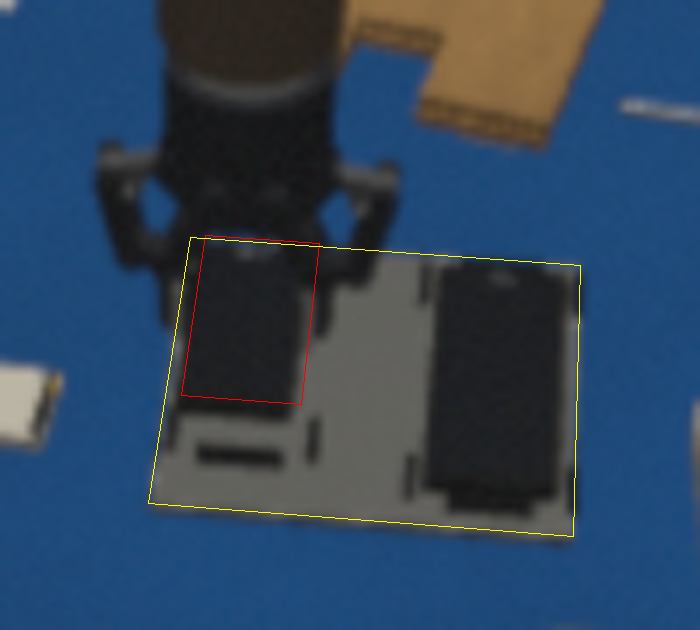

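Emit:
apply_moves:
  increments:
    - [[0,-0.025,0,0,0,0,-1],[0,-0.025,0.1,0,0,0,-1],[0,-0.025,0.19,0,0,0,-1],[0,-0.025,0.19,0,0,0,-1],[0,-0.025,0.19,0,0,0,-1]]

```text
clock: 11.45
position: [546.4, -133.1, 82.4]
ee_rot: [0.732, -0.681, -0.0, 0.0]
contact_force: [-0.2, 0.5, -0.2]
gripper_width: 52.3
```

```bash
python3 plan.py -1 544.7 -133.4 78.5 184.15;python3 ov.py side pics/s9.png 270 180 370 270 7 short 544.7 -133.4 4.15 7.5 tray 601.5 -129.3 4.15 0
```

```text
t 11.45 pos [ 546.4 -133.1   82.4] phi 184.18 tilt -0.0010 -0.0001 F [-0.2  0.5 -0.2] w 52.3 q [ 0.05  0.54 -0.4   0.   -0.64  0.02]
-> [ 544.7  -133.4    78.5   184.15] rows/call 1 (+1 settle)
  [0.002, 0.017, 0.039, 0, 0, 0.001, -1]
```

View pics/s9.png

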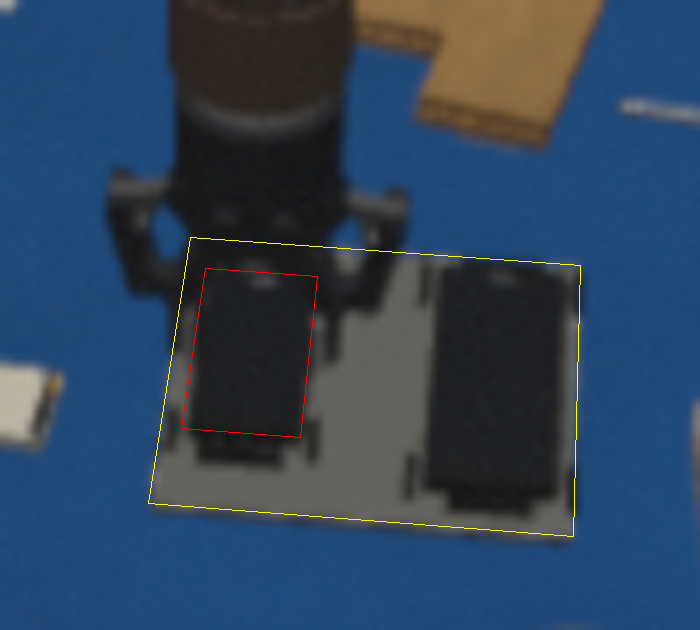

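Emit:
apply_moves:
  increments:
    - [[0,0.015,0,0,0,0,-1],[0,0.015,0.03,0,0,0,-1],[0,0.015,0.035,0,0,0,-1],[0,0.015,0.035,0,0,0,-1],[0,0.015,0.035,0,0,0,-1]]

```text
clock: 12.0
position: [545.2, -133.1, 79.5]
ee_rot: [0.732, -0.681, 0.0, -0.0]
contact_force: [0.0, -0.8, -1.3]
gripper_width: 52.2
```

```bash
python3 plan.py -1 544.7 -133.4 78.5 184.15
```

```text
t 12.00 pos [ 545.2 -133.1   79.5] phi 184.19 tilt 0.0001 -0.0000 F [ 0.  -0.8 -1.3] w 52.2 q [ 0.05  0.54 -0.4   0.   -0.63  0.02]
-> [ 544.7  -133.4    78.5   184.15] rows/call 1 (+1 settle)
  [0.002, 0.006, 0.010, 0, 0, 0.001, -1]
```

Lower 1 mm, release, lift high, then head to the rack.

Emit:
apply_moves:
  increments:
    - [[0,0,0.01,0,0,0,-1],[0,0,0.01,0,0,0,1],[0,0,0.01,0,0,0,1],[0,0,0.01,0,0,0,1],[0,0,0.01,0,0,0,1]]

```text
clock: 12.5
position: [545.2, -133.2, 78.4]
ee_rot: [0.732, -0.681, 0.0, -0.0]
contact_force: [-0.0, -0.4, 0.4]
gripper_width: 85.5
```

Emit:
apply_moves:
  increments:
    - [[0,0,-0.3,0,0,0,1],[0,0,-0.7,0,0,0,1],[0,0,-0.7,0,0,0,1],[0,0,-0.7,0,0,0,1]]

```text
clock: 12.9
position: [545.5, -133.0, 149.4]
ee_rot: [0.732, -0.681, 0.001, -0.001]
contact_force: [-0.7, -0.4, -0.7]
gripper_width: 85.2
```

```bash
python3 plan.py 1 590.2 125 150 80.65;python3 ov.py side pics/s10.png 270 180 370 270 7 short 544.7 -133.4 4.15 6 long 658.4 -125.2 4.15 6
```

```text
t 12.90 pos [ 545.5 -133.   149.4] phi 184.17 tilt 0.0025 0.0004 F [-0.7 -0.4 -0.7] w 85.2 q [ 0.05  0.44 -0.35 -0.   -0.78  0.02]
-> [590.2  125.   150.    80.65] rows/call 3 (+1 settle)
  [-0.635, -0.158, -0.001, 0, 0, 0.903, 1]
  [-0.641, 0.135, -0.001, 0, 0, 0.903, 1]
  [-0.518, 0.401, -0.001, 0, 0, 0.903, 1]
  [-0.291, 0.587, -0.001, 0, 0, 0.903, 1]
```

View pics/s10.png

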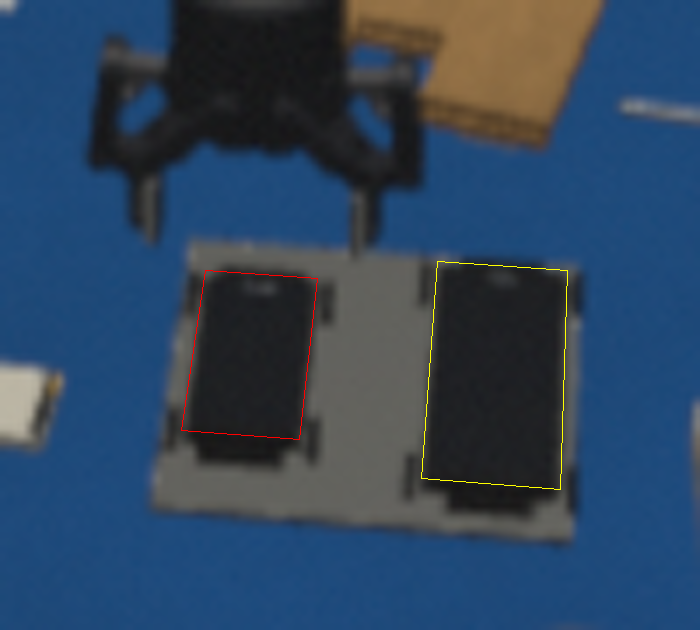

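Both first-layer phones sit in their nests (red and yellow outlines match). Now to the rack.

Emit:
apply_moves:
  increments:
    - [[-0.63,-0.16,0,0,0,0.9,1],[-0.63,-0.16,0,0,0,0.9,1],[-0.63,-0.16,0,0,0,0.9,1],[-0.63,-0.16,0,0,0,0.9,1]]

```text
clock: 13.35
position: [555.8, -68.5, 146.8]
ee_rot: [-0.562, 0.827, 0.001, -0.001]
contact_force: [-0.0, -0.5, -0.1]
gripper_width: 85.2
```

Emit:
apply_moves:
  increments:
    - [[-0.64,0.13,0,0,0,0.9,1],[-0.64,0.13,0,0,0,0.9,1],[-0.64,0.13,0,0,0,0.9,1],[-0.64,0.13,0,0,0,0.9,1]]

```text
clock: 13.75
position: [567.5, -4.8, 147.3]
ee_rot: [-0.365, 0.931, 0.0, -0.001]
contact_force: [0.2, -0.7, -0.3]
gripper_width: 86.0
```

Emit:
apply_moves:
  increments:
    - [[-0.52,0.4,0,0,0,0.9,1],[-0.52,0.4,0,0,0,0.9,1],[-0.52,0.4,0,0,0,0.9,1],[-0.52,0.4,0,0,0,0.9,1]]

```text
clock: 14.15
position: [578.8, 59.5, 147.6]
ee_rot: [-0.148, 0.989, -0.0, -0.001]
contact_force: [-0.2, -0.4, -0.2]
gripper_width: 85.4
```

Emit:
apply_moves:
  increments:
    - [[-0.29,0.59,0,0,0,0.9,1],[-0.29,0.59,0,0,0,0.9,1],[-0.29,0.59,0,0,0,0.9,1],[-0.29,0.59,0,0,0,0.9,1],[-0.29,0.59,0,0,0,0.9,1]]

```text
clock: 14.65
position: [589.6, 123.7, 148.0]
ee_rot: [0.076, 0.997, -0.0, -0.0]
contact_force: [0.9, -0.3, 0.1]
gripper_width: 85.7
```

```bash
python3 plan.py 1 590.2 125 110 80.65;python3 ov.py side pics/s11.png 280 140 400 220 6 board 590.2 125 -9.35 28;python3 ov.py top pics/t11.png 160 120 270 220 6 board 590.2 125 -9.35 28
```

```text
t 14.65 pos [589.6 123.7 148. ] phi 81.34 tilt -0.0010 -0.0004 F [ 0.9 -0.3  0.1] w 85.7 q [ 0.48  0.5  -0.24 -0.   -0.83 -2.2 ]
-> [590.2  125.   110.    80.65] rows/call 1 (+1 settle)
  [-0.004, 0.014, 0.380, 0, 0, 0.024, 1]
```

View pics/s11.png

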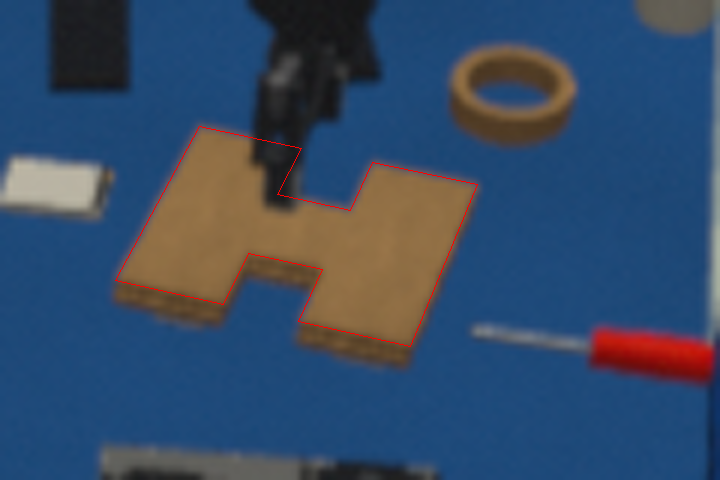

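View pics/t11.png

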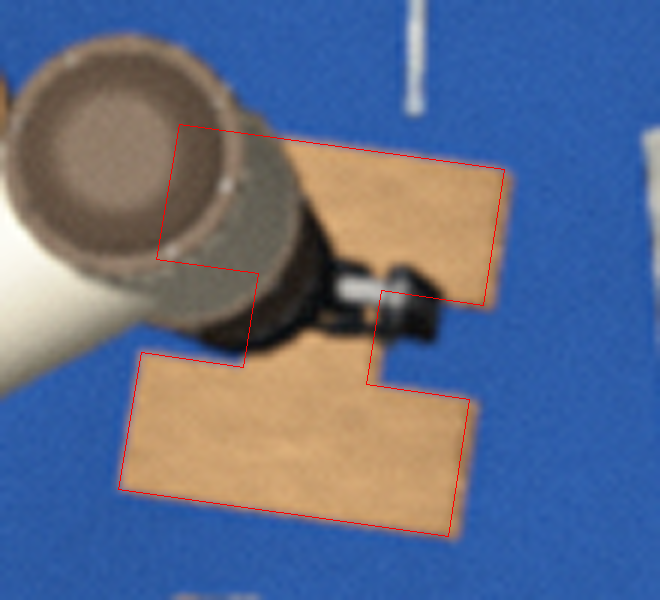

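This is the brown board on the rack at (212,175) in the top view, not the green look-alike at (110,305), and the outline matches. I descend to TCP z≈99 (tip ≈31), so only the upper board is gripped.

Emit:
apply_moves:
  increments:
    - [[0,0.01,0.2,0,0,0.025,1],[0,0.01,0.47,0,0,0.025,1],[0,0.01,0.47,0,0,0.025,1],[0,0.01,0.47,0,0,0.025,1],[0,0.01,0.47,0,0,0.025,1]]

```text
clock: 15.25
position: [590.9, 125.7, 102.8]
ee_rot: [0.084, 0.996, 0.0, 0.001]
contact_force: [0.0, -0.1, 0.3]
gripper_width: 85.4
```

```bash
python3 plan.py 1 590.2 125 99 80.65;python3 ov.py side pics/s12.png 280 140 400 220 6 board 590.2 125 -9.35 28
```

```text
t 15.25 pos [590.9 125.7 102.8] phi 80.39 tilt 0.0022 0.0007 F [ 0.  -0.1  0.3] w 85.4 q [ 0.48  0.56 -0.28  0.   -0.73 -2.22]
-> [590.2  125.    99.    80.65] rows/call 1 (+1 settle)
  [0.005, -0.008, 0.038, 0, 0, -0.009, 1]
```

View pics/s12.png

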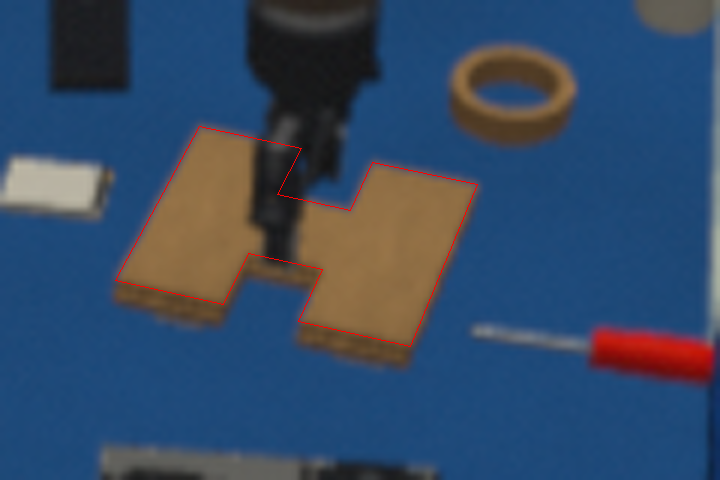

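Emit:
apply_moves:
  increments:
    - [[0,-0.005,0.035,0,0,0,1],[0,-0.005,0.035,0,0,0,1],[0,-0.005,0.035,0,0,0,1],[0,-0.005,0.035,0,0,0,1]]

```text
clock: 15.7
position: [590.0, 125.2, 98.1]
ee_rot: [0.084, 0.996, 0.0, 0.0]
contact_force: [0.5, -0.9, 0.6]
gripper_width: 85.6
```

Emit:
apply_moves:
  increments:
    - [[0,0,0,0,0,0,-1],[0,0,0,0,0,0,-1],[0,0,0,0,0,0,-1],[0,0,0,0,0,0,-1],[0,0,0,0,0,0,-1]]

```text
clock: 16.2
position: [590.4, 125.4, 98.6]
ee_rot: [0.084, 0.996, 0.0, 0.001]
contact_force: [-0.4, 0.6, 5.7]
gripper_width: 58.0
```

```bash
python3 plan.py 1 590.2 125 99 80.65;python3 ov.py side pics/s13.png 280 140 400 220 6 board 590.2 125 -9.35 28
```

```text
t 16.20 pos [590.4 125.4  98.6] phi 80.36 tilt 0.0013 0.0003 F [-0.4  0.6  5.7] w 58.0 q [ 0.48  0.56 -0.28  0.   -0.73 -2.22]
-> [590.2  125.    99.    80.65] rows/call 1 (+1 settle)
  [0.001, -0.004, -0.004, 0, 0, -0.010, 1]
```

View pics/s13.png

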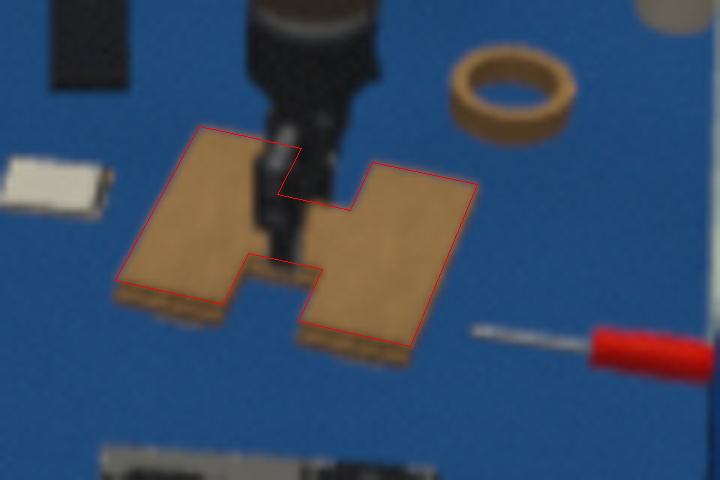

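Emit:
apply_moves:
  increments:
    - [[0,0,-0.1,0,0,0,-1],[0,0,-0.3,0,0,0,-1],[0,0,-0.4,0,0,0,-1],[0,0,-0.4,0,0,0,-1]]

```text
clock: 16.65
position: [590.6, 125.4, 139.5]
ee_rot: [0.084, 0.996, 0.001, 0.001]
contact_force: [-0.5, 0.1, -0.7]
gripper_width: 57.7
```

```bash
python3 plan.py;python3 ov.py side pics/s14.png 280 140 400 220 6 board 590.4 125.4 -9.35 68 board 590.4 125.4 -9.35 20
```

```text
t 16.65 pos [590.6 125.4 139.5] phi 80.33 tilt 0.0029 0.0015 F [-0.5  0.1 -0.7] w 57.7 q [ 0.48  0.51 -0.25  0.   -0.81 -2.22]
```

View pics/s14.png

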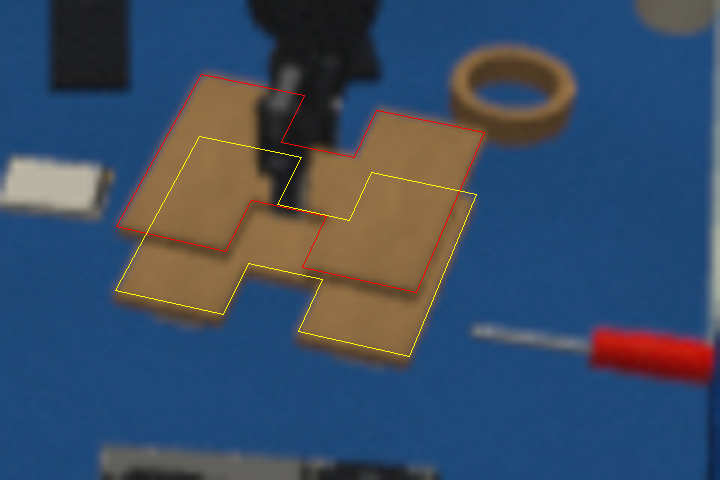

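Only the upper board came up (red outline matches). I carry it to the tray.

```bash
python3 plan.py -1 601.5 -129.3 140 94.15
```

```text
t 16.70 pos [589.9 125.2 138.3] phi 80.31 tilt 0.0008 0.0008 F [-0.4 -0.3 -1.5] w 57.5 q [ 0.48  0.51 -0.25 -0.   -0.81 -2.22]
-> [ 601.5  -129.3   140.     94.15] rows/call 2 (+1 settle)
  [-0.181, -0.830, -0.006, 0, 0, -0.161, -1]
  [-0.113, -0.842, -0.006, 0, 0, -0.161, -1]
  [-0.045, -0.848, -0.006, 0, 0, -0.161, -1]
```

Emit:
apply_moves:
  increments:
    - [[-0.18,-0.83,0,0,0,-0.16,-1],[-0.18,-0.83,0,0,0,-0.16,-1],[-0.18,-0.83,0,0,0,-0.16,-1]]

```text
clock: 17.0
position: [592.5, 36.7, 136.4]
ee_rot: [0.047, 0.999, -0.001, -0.002]
contact_force: [-0.5, -0.1, -1.1]
gripper_width: 57.9
```

Emit:
apply_moves:
  increments:
    - [[-0.11,-0.84,0,0,0,-0.16,-1],[-0.11,-0.84,0,0,0,-0.16,-1],[-0.11,-0.84,0,0,0,-0.16,-1]]

```text
clock: 17.3
position: [596.4, -47.6, 136.6]
ee_rot: [0.007, 1.0, -0.0, -0.001]
contact_force: [0.2, 0.5, -0.9]
gripper_width: 57.8
```

Emit:
apply_moves:
  increments:
    - [[-0.05,-0.84,0,0,0,-0.16,-1],[-0.05,-0.84,0,0,0,-0.16,-1],[-0.05,-0.84,0,0,0,-0.16,-1],[-0.05,-0.84,0,0,0,-0.16,-1],[-0.05,-0.84,0,0,0,-0.16,-1]]

```text
clock: 17.8
position: [601.4, -127.3, 137.4]
ee_rot: [-0.036, 0.999, 0.0, -0.001]
contact_force: [0.0, 0.1, -0.7]
gripper_width: 57.9
```

```bash
python3 plan.py -1 601.5 -129.3 100 94.15
```

```text
t 17.80 pos [ 601.4 -127.3  137.4] phi 94.13 tilt -0.0010 0.0002 F [ 0.   0.1 -0.7] w 57.9 q [ 0.05  0.53 -0.22 -0.   -0.83 -1.55]
-> [ 601.5  -129.3   100.     94.15] rows/call 1 (+1 settle)
  [-0.000, -0.020, 0.374, 0, 0, -0.001, -1]
```

Emit:
apply_moves:
  increments:
    - [[0,-0.02,0.2,0,0,0,-1],[0,-0.02,0.39,0,0,0,-1],[0,-0.02,0.39,0,0,0,-1],[0,-0.02,0.39,0,0,0,-1],[0,-0.02,0.39,0,0,0,-1]]

```text
clock: 18.3
position: [602.5, -129.7, 100.0]
ee_rot: [-0.036, 0.999, -0.0, 0.001]
contact_force: [-0.2, -0.6, -0.5]
gripper_width: 57.8
```

```bash
python3 plan.py -1 601.5 -129.3 88.6 94.15;python3 ov.py side pics/s15.png 270 180 370 270 7 board 601.5 -129.3 4.15 28 tray 601.5 -129.3 4.15 0
```

```text
t 18.30 pos [ 602.5 -129.7  100. ] phi 94.16 tilt 0.0019 -0.0002 F [-0.2 -0.6 -0.5] w 57.8 q [ 0.05  0.58 -0.25  0.   -0.75 -1.55]
-> [ 601.5  -129.3    88.6    94.15] rows/call 1 (+1 settle)
  [0.010, 0.005, 0.114, 0, 0, 0.000, -1]
```

View pics/s15.png

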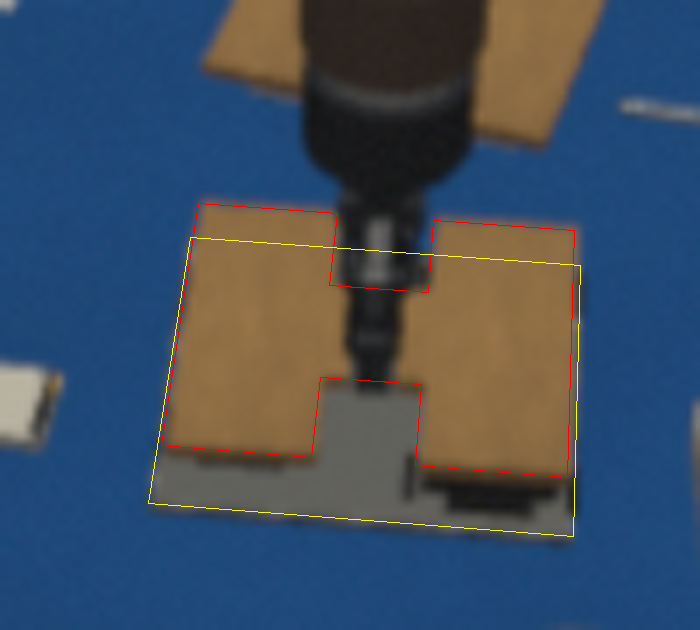

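The board is aligned over both phones. I lower it with a small x correction.

Emit:
apply_moves:
  increments:
    - [[0.005,0,0.06,0,0,0,-1],[0.005,0,0.1,0,0,0,-1],[0.005,0,0.105,0,0,0,-1],[0.005,0,0.105,0,0,0,-1],[0.005,0,0.105,0,0,0,-1]]

```text
clock: 18.85
position: [601.2, -130.4, 88.6]
ee_rot: [-0.036, 0.999, 0.0, 0.0]
contact_force: [-1.5, 0.7, 2.2]
gripper_width: 57.6
```

```bash
python3 plan.py -1 601.5 -129.3 88.6 94.15
```

```text
t 18.85 pos [ 601.2 -130.4   88.6] phi 94.09 tilt 0.0002 0.0000 F [-1.5  0.7  2.2] w 57.6 q [ 0.05  0.59 -0.26 -0.   -0.72 -1.55]
-> [ 601.5  -129.3    88.6    94.15] rows/call 1 (+1 settle)
  [-0.003, 0.010, 0.000, 0, 0, -0.002, -1]
```

Emit:
apply_moves:
  increments:
    - [[0,0.008,-0.005,0,0,0,-1],[0,0.008,0,0,0,0,-1],[0,0.008,0,0,0,0,1],[0,0.008,0,0,0,0,1],[0,0.008,0,0,0,0,1],[0,0.008,0,0,0,0,1]]

```text
clock: 19.45
position: [601.1, -129.7, 88.3]
ee_rot: [-0.036, 0.999, -0.0, -0.0]
contact_force: [0.8, 0.2, -0.4]
gripper_width: 85.5
```

Emit:
apply_moves:
  increments:
    - [[0,0,-0.3,0,0,0,1],[0,0,-0.7,0,0,0,1],[0,0,-0.7,0,0,0,1],[0,0,-0.7,0,0,0,1]]

```text
clock: 19.85
position: [601.5, -129.5, 159.7]
ee_rot: [-0.036, 0.999, 0.0, 0.001]
contact_force: [-0.5, -0.1, -0.1]
gripper_width: 85.0
```

```bash
python3 plan.py 1 571.9 394 130 194.4;python3 ov.py side pics/s16.png 270 180 370 270 7 board 601.5 -129.3 4.15 18 tray 601.5 -129.3 4.15 0
```

```text
t 19.85 pos [ 601.5 -129.5  159.7] phi 94.08 tilt 0.0028 0.0004 F [-0.5 -0.1 -0.1] w 85.0 q [ 0.05  0.5  -0.2  -0.   -0.87 -1.55]
-> [571.9 394.  130.  194.4] rows/call 2 (+1 settle)
  [-0.013, 0.874, 0.049, 0, 0, -0.584, 1]
  [-0.264, 0.833, 0.049, 0, 0, -0.584, 1]
  [-0.492, 0.722, 0.049, 0, 0, -0.584, 1]
  [-0.679, 0.550, 0.049, 0, 0, -0.584, 1]
  [-0.809, 0.331, 0.049, 0, 0, -0.584, 1]
  [-0.870, 0.085, 0.049, 0, 0, -0.584, 1]
```

View pics/s16.png

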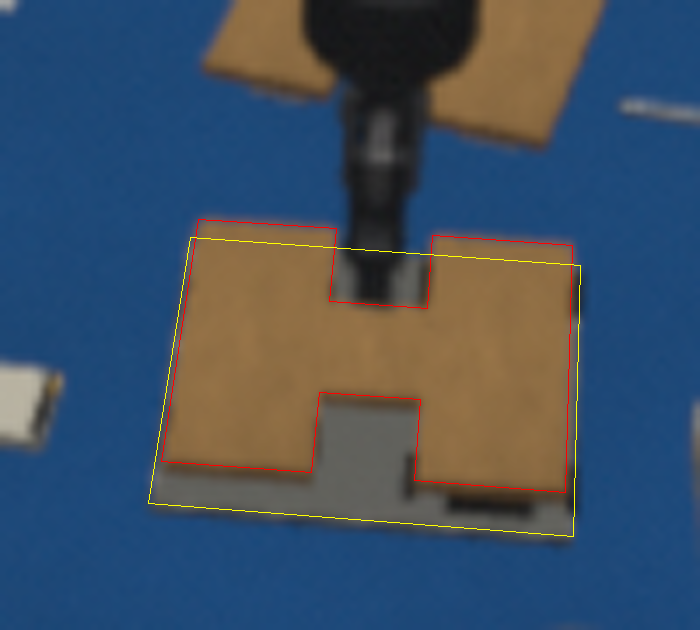

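The board lies square, with its outline matching. Next is the left long phone, (123,184) in the first top view.

Emit:
apply_moves:
  increments:
    - [[-0.01,0.87,0.05,0,0,-0.58,1],[-0.01,0.87,0.05,0,0,-0.58,1],[-0.01,0.87,0.05,0,0,-0.58,1]]

```text
clock: 20.2
position: [594.9, -39.5, 151.6]
ee_rot: [-0.183, 0.983, 0.0, -0.002]
contact_force: [0.7, 1.1, -0.4]
gripper_width: 85.4
```

Emit:
apply_moves:
  increments:
    - [[-0.26,0.83,0.05,0,0,-0.58,1],[-0.26,0.83,0.05,0,0,-0.58,1],[-0.26,0.83,0.05,0,0,-0.58,1]]

```text
clock: 20.5
position: [590.3, 47.2, 146.9]
ee_rot: [-0.323, 0.946, 0.0, -0.001]
contact_force: [0.5, -0.6, -0.5]
gripper_width: 85.4
```

Emit:
apply_moves:
  increments:
    - [[-0.49,0.72,0.05,0,0,-0.58,1],[-0.49,0.72,0.05,0,0,-0.58,1],[-0.49,0.72,0.05,0,0,-0.58,1]]

```text
clock: 20.8
position: [585.9, 133.9, 142.0]
ee_rot: [-0.456, 0.89, 0.0, -0.001]
contact_force: [-0.5, -0.7, -0.5]
gripper_width: 85.2
```

Emit:
apply_moves:
  increments:
    - [[-0.68,0.55,0.05,0,0,-0.58,1],[-0.68,0.55,0.05,0,0,-0.58,1],[-0.68,0.55,0.05,0,0,-0.58,1]]

```text
clock: 21.1
position: [581.7, 221.0, 137.2]
ee_rot: [-0.579, 0.815, -0.0, -0.0]
contact_force: [-0.5, -0.6, -0.0]
gripper_width: 85.5
```

Emit:
apply_moves:
  increments:
    - [[-0.81,0.33,0.05,0,0,-0.58,1],[-0.81,0.33,0.05,0,0,-0.58,1],[-0.81,0.33,0.05,0,0,-0.58,1]]

```text
clock: 21.4
position: [577.7, 308.1, 132.1]
ee_rot: [-0.69, 0.723, -0.0, -0.0]
contact_force: [-0.3, -0.5, 0.1]
gripper_width: 85.7
```

Emit:
apply_moves:
  increments:
    - [[-0.87,0.09,0.05,0,0,-0.58,1],[-0.87,0.09,0.05,0,0,-0.58,1],[-0.87,0.09,0.05,0,0,-0.58,1],[-0.87,0.09,0.05,0,0,-0.58,1],[-0.87,0.09,0.05,0,0,-0.58,1]]

```text
clock: 21.9
position: [573.2, 390.9, 127.9]
ee_rot: [0.786, -0.619, -0.0, 0.001]
contact_force: [1.1, -0.6, -0.2]
gripper_width: 85.5
```

```bash
python3 plan.py 1 571.9 394 75 194.4;python3 ov.py side pics/s17.png 270 80 390 180 6 long 571.9 394 14.4 0; python3 ov.py top pics/t17.png 90 150 200 250 6 long 571.9 394 14.4 0 short 421.3 340 10.5 0
```

```text
t 21.90 pos [573.2 390.9 127.9] phi 193.56 tilt -0.0015 -0.0014 F [ 1.1 -0.6 -0.2] w 85.5 q [ 0.83  0.65 -0.01 -0.   -0.92 -0.59]
-> [571.9 394.   75.  194.4] rows/call 2 (+1 settle)
  [-0.033, 0.005, 0.529, 0, 0, -0.029, 1]
```

View pics/s17.png

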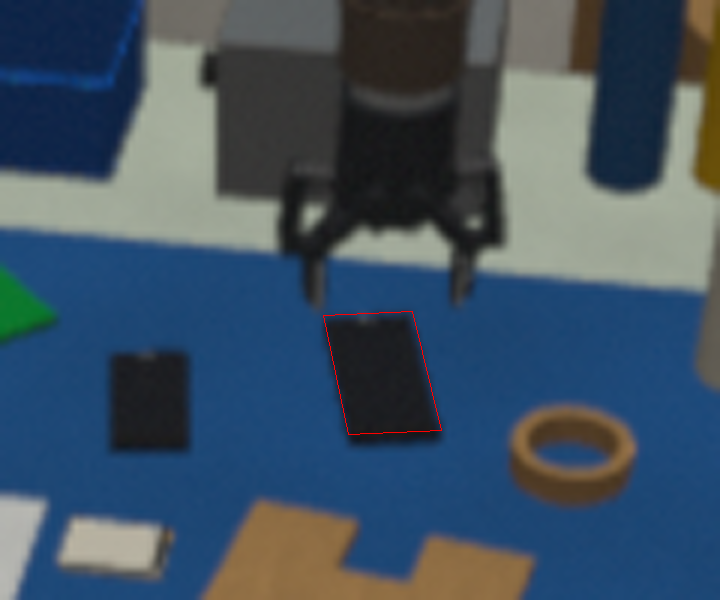

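View pics/t17.png

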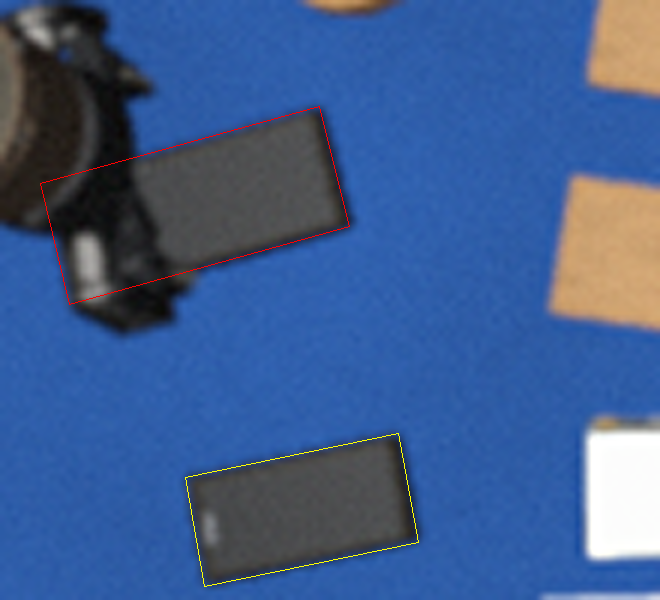

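Emit:
apply_moves:
  increments:
    - [[-0.03,0,0.3,0,0,-0.03,1],[-0.03,0,0.55,0,0,-0.03,1],[-0.03,0,0.55,0,0,-0.03,1],[-0.03,0,0.55,0,0,-0.03,1],[-0.03,0,0.55,0,0,-0.03,1]]

```text
clock: 22.5
position: [573.3, 396.2, 75.3]
ee_rot: [0.791, -0.611, 0.0, -0.001]
contact_force: [-0.1, 1.0, -0.8]
gripper_width: 85.5
```

```bash
python3 plan.py 1 571.9 394 72 194.4
```

```text
t 22.50 pos [573.3 396.2  75.3] phi 194.62 tilt 0.0024 0.0019 F [-0.1  1.  -0.8] w 85.5 q [ 0.84  0.71 -0.04  0.   -0.82 -0.58]
-> [571.9 394.   72.  194.4] rows/call 1 (+1 settle)
  [0.018, 0.019, 0.033, 0, 0, 0.008, 1]
```

Emit:
apply_moves:
  increments:
    - [[0.02,0.01,0.03,0,0,0,1],[0.02,0.01,0.03,0,0,0,1],[0.02,0.01,0.03,0,0,0,1]]

```text
clock: 22.8
position: [571.9, 393.8, 71.0]
ee_rot: [0.791, -0.611, 0.0, -0.0]
contact_force: [-0.3, 0.7, -0.3]
gripper_width: 85.4
```

```bash
python3 plan.py 1 571.9 394 72 194.4
```

```text
t 22.80 pos [571.9 393.8  71. ] phi 194.63 tilt 0.0006 0.0006 F [-0.3  0.7 -0.3] w 85.4 q [ 0.84  0.71 -0.05  0.   -0.81 -0.58]
-> [571.9 394.   72.  194.4] rows/call 1 (+1 settle)
  [-0.002, -0.000, -0.010, 0, 0, 0.008, 1]
```

Emit:
apply_moves:
  increments:
    - [[0,0,0,0,0,0,-1],[0,0,0,0,0,0,-1],[0,0,0,0,0,0,-1],[0,0,0,0,0,0,-1],[0,0,0,0,0,0,-1]]

```text
clock: 23.3
position: [572.1, 394.3, 71.2]
ee_rot: [0.792, -0.611, 0.0, -0.001]
contact_force: [0.4, 0.4, 4.7]
gripper_width: 60.1
```

```bash
python3 plan.py
```

```text
t 23.30 pos [572.1 394.3  71.2] phi 194.66 tilt 0.0011 0.0009 F [0.4 0.4 4.7] w 60.1 q [ 0.84  0.72 -0.05  0.   -0.81 -0.58]
```

Emit:
apply_moves:
  increments:
    - [[0,0,-0.2,0,0,0,-1],[0,0,-0.5,0,0,0,-1],[0,0,-0.8,0,0,0,-1],[0,0,-0.8,0,0,0,-1]]

```text
clock: 23.7
position: [573.4, 395.1, 154.6]
ee_rot: [0.792, -0.611, 0.001, -0.004]
contact_force: [1.6, 0.4, -0.9]
gripper_width: 60.1
```

```bash
python3 plan.py -1 658.4 -125.2 150 184.15
```

```text
t 23.70 pos [573.4 395.1 154.6] phi 194.67 tilt 0.0061 0.0052 F [ 1.6  0.4 -0.9] w 60.1 q [ 0.84  0.62  0.02  0.   -0.96 -0.58]
-> [ 658.4  -125.2   150.    184.15] rows/call 2 (+1 settle)
  [0.875, 0.083, 0.008, 0, 0, 0.061, -1]
  [0.877, 0.056, 0.008, 0, 0, 0.061, -1]
  [0.878, 0.029, 0.008, 0, 0, 0.061, -1]
  [0.879, 0.002, 0.008, 0, 0, 0.061, -1]
  [0.878, -0.025, 0.008, 0, 0, 0.061, -1]
  [0.877, -0.052, 0.008, 0, 0, 0.061, -1]
```

Emit:
apply_moves:
  increments:
    - [[0.87,0.08,0,0,0,0.06,-1],[0.87,0.08,0,0,0,0.06,-1],[0.87,0.08,0,0,0,0.06,-1]]

```text
clock: 24.0
position: [585.2, 302.6, 148.1]
ee_rot: [0.78, -0.625, -0.001, 0.003]
contact_force: [0.4, 0.5, -2.1]
gripper_width: 60.1
```

Emit:
apply_moves:
  increments:
    - [[0.87,0.06,0,0,0,0.06,-1],[0.87,0.06,0,0,0,0.06,-1],[0.87,0.06,0,0,0,0.06,-1]]

```text
clock: 24.3
position: [598.9, 217.2, 148.4]
ee_rot: [0.771, -0.637, -0.001, 0.002]
contact_force: [0.4, -0.1, -1.1]
gripper_width: 60.0
```

Emit:
apply_moves:
  increments:
    - [[0.88,0.03,0,0,0,0.06,-1],[0.88,0.03,0,0,0,0.06,-1],[0.88,0.03,0,0,0,0.06,-1]]

```text
clock: 24.6
position: [613.3, 131.1, 148.7]
ee_rot: [0.762, -0.648, -0.001, 0.002]
contact_force: [0.8, -0.4, -1.2]
gripper_width: 59.8
```

Emit:
apply_moves:
  increments:
    - [[0.88,0,0,0,0,0.06,-1],[0.88,0,0,0,0,0.06,-1],[0.88,0,0,0,0,0.06,-1]]

```text
clock: 24.9
position: [628.1, 44.8, 148.9]
ee_rot: [0.752, -0.659, -0.001, 0.001]
contact_force: [-0.6, 0.8, -1.1]
gripper_width: 60.0
```

Emit:
apply_moves:
  increments:
    - [[0.88,-0.02,0,0,0,0.06,-1],[0.88,-0.02,0,0,0,0.06,-1],[0.88,-0.02,0,0,0,0.06,-1]]

```text
clock: 25.2
position: [642.3, -41.7, 149.1]
ee_rot: [0.742, -0.67, -0.0, 0.001]
contact_force: [-0.7, 0.4, -1.9]
gripper_width: 59.7
```

Emit:
apply_moves:
  increments:
    - [[0.88,-0.05,0,0,0,0.06,-1],[0.88,-0.05,0,0,0,0.06,-1],[0.88,-0.05,0.1,0,0,0.06,-1],[0.88,-0.05,0.1,0,0,0.06,-1],[0.88,-0.05,0.1,0,0,0.06,-1]]

```text
clock: 25.7
position: [656.2, -124.4, 139.4]
ee_rot: [0.734, -0.679, -0.001, 0.001]
contact_force: [0.2, -0.1, -2.1]
gripper_width: 60.2
```

```bash
python3 plan.py -1 658.4 -125.2 112 184.15
```

```text
t 25.70 pos [ 656.2 -124.4  139.4] phi 184.41 tilt -0.0019 0.0002 F [ 0.2 -0.1 -2.1] w 60.2 q [ 0.05  0.6  -0.07 -0.   -0.9   0.02]
-> [ 658.4  -125.2   112.    184.15] rows/call 1 (+1 settle)
  [0.010, -0.021, 0.274, 0, 0, 0.009, -1]
```

Emit:
apply_moves:
  increments:
    - [[0.01,-0.02,0.2,0,0,0.01,-1],[0.01,-0.02,0.31,0,0,0.01,-1],[0.01,-0.02,0.31,0,0,0.01,-1],[0.01,-0.02,0.31,0,0,0.01,-1],[0.01,-0.02,0.31,0,0,0.01,-1]]

```text
clock: 26.2
position: [659.0, -126.6, 110.3]
ee_rot: [0.732, -0.681, 0.001, -0.0]
contact_force: [-0.2, 0.2, -2.1]
gripper_width: 60.1
```

```bash
python3 plan.py -1 658.4 -125.2 98 184.15;python3 ov.py side pics/s18.png 270 180 370 270 7 long 658.4 -125.2 4.15 36 board 601.5 -129.3 4.15 18
```

```text
t 26.20 pos [ 659.  -126.6  110.3] phi 184.09 tilt 0.0016 -0.0002 F [-0.2  0.2 -2.1] w 60.1 q [ 0.05  0.64 -0.09  0.   -0.84  0.02]
-> [ 658.4  -125.2    98.    184.15] rows/call 1 (+1 settle)
  [-0.014, 0.005, 0.123, 0, 0, -0.002, -1]
```

View pics/s18.png

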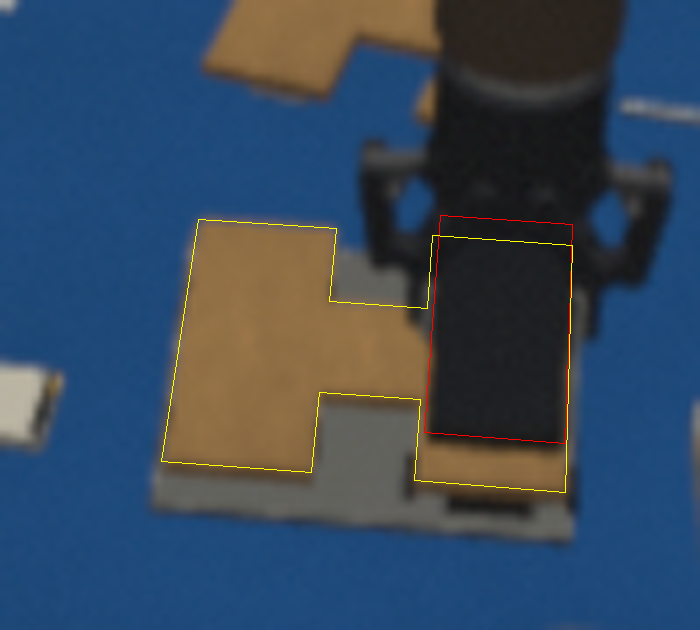

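The phone lies over the board's far half, in line with the lower phone. I lower it.

Emit:
apply_moves:
  increments:
    - [[-0.005,0.003,0.06,0,0,0,-1],[-0.005,0.003,0.12,0,0,0,-1],[-0.005,0.003,0.12,0,0,0,-1],[-0.005,0.003,0.12,0,0,0,-1],[-0.005,0.003,0.12,0,0,0,-1]]

```text
clock: 26.75
position: [658.1, -126.5, 97.3]
ee_rot: [0.732, -0.682, -0.0, 0.0]
contact_force: [0.9, -0.2, -1.3]
gripper_width: 60.6
```

```bash
python3 plan.py -1 658.4 -125.2 97.2 184.15;python3 ov.py side pics/s19.png 270 180 370 270 7 long 658.4 -125.2 4.15 27 board 601.5 -129.3 4.15 18
```

```text
t 26.75 pos [ 658.1 -126.5   97.3] phi 184.03 tilt -0.0001 0.0000 F [ 0.9 -0.2 -1.3] w 60.6 q [ 0.05  0.65 -0.1  -0.   -0.82  0.02]
-> [ 658.4  -125.2    97.2   184.15] rows/call 1 (+1 settle)
  [-0.013, -0.004, 0.001, 0, 0, -0.004, -1]
```

View pics/s19.png

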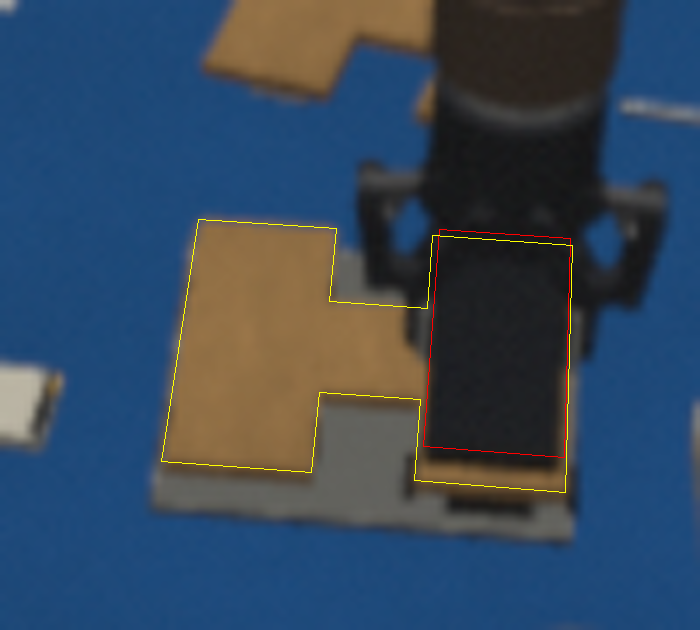

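Emit:
apply_moves:
  increments:
    - [[-0.012,0,0,0,0,0,-1],[-0.012,0,0,0,0,0,-1],[-0.012,0,0,0,0,0,-1]]

```text
clock: 27.1
position: [657.9, -125.3, 97.3]
ee_rot: [0.732, -0.682, -0.0, 0.0]
contact_force: [0.2, -0.2, -1.7]
gripper_width: 59.8
```

```bash
python3 plan.py -1 658.4 -125.2 97.2 184.15
```

```text
t 27.10 pos [ 657.9 -125.3   97.3] phi 184.04 tilt -0.0005 0.0001 F [ 0.2 -0.2 -1.7] w 59.8 q [ 0.05  0.65 -0.1  -0.   -0.82  0.02]
-> [ 658.4  -125.2    97.2   184.15] rows/call 0 (+1 settle)
  [-0.000, -0.005, 0.001, 0, 0, -0.004, -1]
```

Emit:
apply_moves:
  increments:
    - [[0,0,0,0,0,0,0.6],[0,0,0,0,0,0,1],[0,0,0,0,0,0,1],[0,0,0,0,0,0,1],[0,0,0,0,0,0,1]]

```text
clock: 27.6
position: [658.1, -125.3, 97.5]
ee_rot: [0.732, -0.682, 0.0, -0.0]
contact_force: [-0.0, -0.2, -0.1]
gripper_width: 85.3
```

Emit:
apply_moves:
  increments:
    - [[0,0,-0.3,0,0,0,1],[0,0,-0.7,0,0,0,1],[0,0,-0.7,0,0,0,1],[0,0,-0.7,0,0,0,1]]

```text
clock: 28.0
position: [658.4, -125.2, 168.9]
ee_rot: [0.732, -0.682, 0.001, -0.001]
contact_force: [-1.4, 0.3, -1.5]
gripper_width: 85.2
```

```bash
python3 plan.py 1 421.3 340 140 190.5;python3 ov.py side pics/s20.png 270 180 370 270 7 long 658.4 -125.2 4.15 26 board 601.5 -129.3 4.15 18
```

```text
t 28.00 pos [ 658.4 -125.2  168.9] phi 184.03 tilt 0.0029 0.0004 F [-1.4  0.3 -1.5] w 85.2 q [ 0.05  0.57 -0.04 -0.   -0.96  0.02]
-> [421.3 340.  140.  190.5] rows/call 3 (+1 settle)
  [-0.961, 0.408, 0.058, 0, 0, -0.045, 1]
  [-0.970, 0.386, 0.058, 0, 0, -0.045, 1]
  [-0.979, 0.364, 0.058, 0, 0, -0.045, 1]
  [-0.987, 0.342, 0.058, 0, 0, -0.045, 1]
  [-0.994, 0.319, 0.058, 0, 0, -0.045, 1]
```

View pics/s20.png

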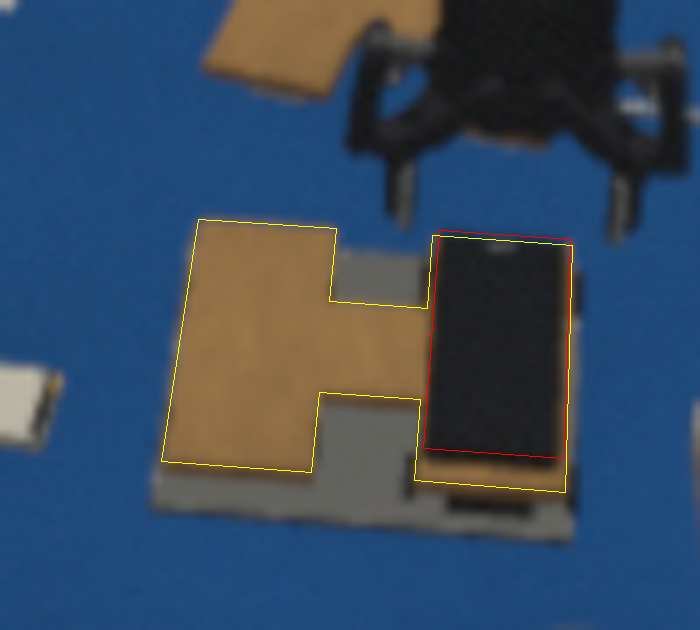

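```bash
python3 - <<'E'
from bench import arm
from h import *
d=arm.get_image("side")
# brown bg: simple darkness mask fit
p0=np.array([658.4,-125.2,np.radians(4.15)])
box=(318,208,358,252);g=d["img"].max(2)[box[1]:box[3],box[0]:box[2]].astype(float)
A=np.clip((110-g)/(110-35),0,1)
# ignore pixels far outside the outline
r0=render(d,"long",p0,26,box);W=cv2.dilate((r0>0).astype(np.uint8),np.ones((5,5)))
f=lambda q:np.sum(W*(render(d,"long",p0+q*[1,1,1/60],26,box)-A)**2)
r=minimize(f,[0,0,0],method="Nelder-Mead",options=dict(initial_simplex=[[0,0,0],[4,0,0],[0,4,0],[0,0,4]],xatol=.05))
print(np.round(p0+r.x*[1,1,1/60],2),r.x,r.fun)
E
```

```text
[ 6.5731e+02 -1.2315e+02  7.0000e-02] [-1.08796085  2.04735914 -0.33823787] 38.94289150326797
```

Now the left short phone; I check the placement from the top once the arm is clear.

Emit:
apply_moves:
  increments:
    - [[-0.96,0.41,0.06,0,0,-0.045,1],[-0.96,0.41,0.06,0,0,-0.045,1],[-0.96,0.41,0.06,0,0,-0.045,1]]

```text
clock: 28.4
position: [607.2, -29.2, 159.4]
ee_rot: [0.74, -0.672, -0.002, 0.002]
contact_force: [0.3, -1.0, 0.1]
gripper_width: 85.3
```

Emit:
apply_moves:
  increments:
    - [[-0.97,0.39,0.06,0,0,-0.045,1],[-0.97,0.39,0.06,0,0,-0.045,1],[-0.97,0.39,0.06,0,0,-0.045,1]]

```text
clock: 28.7
position: [560.0, 63.5, 154.0]
ee_rot: [0.748, -0.663, -0.001, 0.002]
contact_force: [0.2, 0.1, -0.3]
gripper_width: 85.6
```

Emit:
apply_moves:
  increments:
    - [[-0.98,0.36,0.06,0,0,-0.045,1],[-0.98,0.36,0.06,0,0,-0.045,1],[-0.98,0.36,0.06,0,0,-0.045,1]]

```text
clock: 29.0
position: [513.8, 156.6, 148.4]
ee_rot: [0.756, -0.655, -0.0, 0.001]
contact_force: [0.3, -0.2, 0.1]
gripper_width: 85.6
```

Emit:
apply_moves:
  increments:
    - [[-0.99,0.34,0.06,0,0,-0.045,1],[-0.99,0.34,0.06,0,0,-0.045,1],[-0.99,0.34,0.06,0,0,-0.045,1]]

```text
clock: 29.3
position: [467.2, 250.1, 142.7]
ee_rot: [0.763, -0.646, 0.0, 0.0]
contact_force: [-0.6, -0.1, 0.0]
gripper_width: 85.4
```

Emit:
apply_moves:
  increments:
    - [[-0.99,0.32,0.06,0,0,-0.045,1],[-0.99,0.32,0.06,0,0,-0.045,1],[-0.99,0.32,0.06,0,0,-0.045,1],[-0.99,0.32,0.06,0,0,-0.045,1]]

```text
clock: 29.7
position: [420.8, 340.0, 136.7]
ee_rot: [0.769, -0.639, 0.0, 0.001]
contact_force: [0.2, -1.1, -0.2]
gripper_width: 85.4
```

```bash
python3 plan.py 1 421.3 340 80 190.5;python3 ov.py top pics/t21.png 255 125 345 215 6 long 658.4 -125.2 4.15 26 board 601.5 -129.3 4.15 18;  python3 - <<'E'
from bench import arm
from h import *
ds=[arm.get_image("top"),arm.get_image("side")]
save(ds[0],"pics/t22.png",(60,60,460,310),2)
for n,k,p,z in(("boardA","board",(601.5,-129.3,.0724),18),("shortL","short",(421.3,340,.183),0),("packL","pack",(427,180,0),0),("packR","pack",(423,-174.5,0),0)):
  for d in ds:
    q,e=fit(d,k,p,z);print(n,np.round(q[:2],1),round(np.degrees(q[2]),1),round(e,3))
E
```

```text
t 29.70 pos [420.8 340.  136.7] phi 190.56 tilt -0.0008 -0.0013 F [ 0.2 -1.1 -0.2] w 85.4 q [ 0.98  0.43 -0.41  0.   -0.74 -0.8 ]
-> [421.3 340.   80.  190.5] rows/call 2 (+1 settle)
  [0.001, -0.005, 0.567, 0, 0, 0.002, 1]
boardA [ 597.  -129.5] 4.4 0.431
boardA [ 602.3 -131.2] 4.0 0.38
shortL [420.6 346.3] 10.1 0.503
shortL [422.1 339.1] 10.8 0.113
packL [426.5 179.5] -0.2 0.098
packL [426.7 182.2] 9.5 0.301
packR [ 422.5 -175.7] -1.6 0.11
packR [ 424.5 -172.1] 1.5 0.175
```

View pics/t21.png

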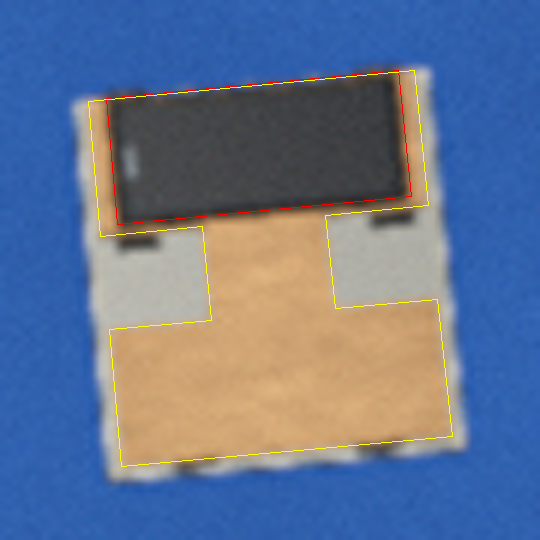

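View pics/t22.png

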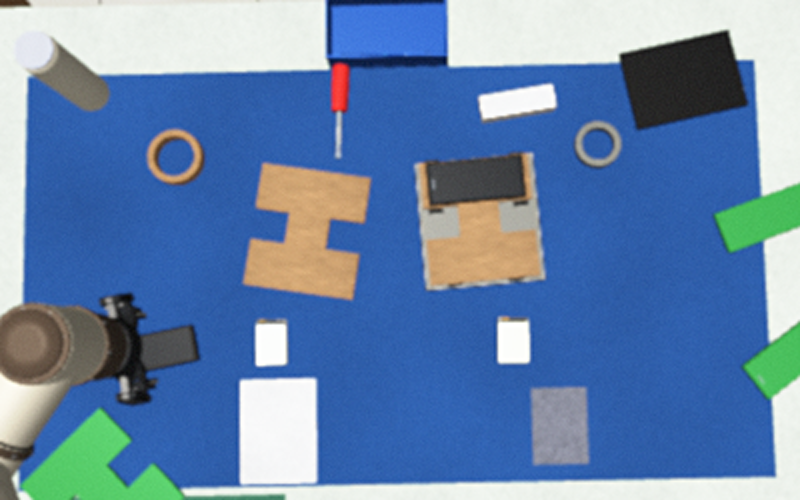

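The upper long phone matches its planned outline to within about 1 mm. I grasp the left short phone.

Emit:
apply_moves:
  increments:
    - [[0,0,0.3,0,0,0,1],[0,0,0.62,0,0,0,1],[0,0,0.62,0,0,0,1],[0,0,0.62,0,0,0,1],[0,0,0.62,0,0,0,1]]

```text
clock: 30.35
position: [421.9, 339.9, 76.9]
ee_rot: [0.769, -0.64, 0.0, -0.001]
contact_force: [-0.4, 0.1, 0.3]
gripper_width: 85.4
```

```bash
python3 plan.py 1 421.3 340 73 190.5
```

```text
t 30.35 pos [421.9 339.9  76.9] phi 190.45 tilt 0.0018 0.0020 F [-0.4  0.1  0.3] w 85.4 q [ 0.98  0.52 -0.46  0.   -0.59 -0.8 ]
-> [421.3 340.   73.  190.5] rows/call 1 (+1 settle)
  [-0.002, 0.005, 0.039, 0, 0, -0.002, 1]
```

Emit:
apply_moves:
  increments:
    - [[0,0,0.04,0,0,0,1],[0,0,0.04,0,0,0,1],[0,0,0.04,0,0,0,1],[0,0,0.04,0,0,0,-1],[0,0,0.04,0,0,0,-1],[0,0,0.04,0,0,0,-1],[0,0,0.04,0,0,0,-1],[0,0,0.04,0,0,0,-1]]

```text
clock: 31.15
position: [421.1, 340.2, 72.0]
ee_rot: [0.769, -0.639, 0.0, -0.001]
contact_force: [-0.2, 0.2, 6.3]
gripper_width: 52.2
```

```bash
python3 plan.py
```

```text
t 31.15 pos [421.1 340.2  72. ] phi 190.52 tilt 0.0008 0.0009 F [-0.2  0.2  6.3] w 52.2 q [ 0.98  0.53 -0.46  0.   -0.58 -0.8 ]
```

Emit:
apply_moves:
  increments:
    - [[0,0,-0.2,0,0,0,-1],[0,0,-0.5,0,0,0,-1],[0,0,-0.8,0,0,0,-1],[0,0,-0.8,0,0,0,-1]]

```text
clock: 31.55
position: [422.1, 341.3, 154.9]
ee_rot: [0.769, -0.639, -0.0, -0.004]
contact_force: [1.0, 0.8, -1.0]
gripper_width: 52.6
```

```bash
python3 plan.py -1 544.7 -133.4 150 184.15
```

```text
t 31.55 pos [422.1 341.3 154.9] phi 190.53 tilt 0.0050 0.0061 F [ 1.   0.8 -1. ] w 52.6 q [ 0.98  0.4  -0.39  0.   -0.77 -0.8 ]
-> [ 544.7  -133.4   150.    184.15] rows/call 2 (+1 settle)
  [0.978, -0.068, 0.010, 0, 0, 0.045, -1]
  [0.977, -0.089, 0.010, 0, 0, 0.045, -1]
  [0.974, -0.111, 0.010, 0, 0, 0.045, -1]
  [0.972, -0.133, 0.010, 0, 0, 0.045, -1]
  [0.968, -0.154, 0.010, 0, 0, 0.045, -1]
```

Emit:
apply_moves:
  increments:
    - [[0.98,-0.07,0,0,0,0.045,-1],[0.98,-0.07,0,0,0,0.045,-1],[0.98,-0.07,0,0,0,0.045,-1]]

```text
clock: 31.85
position: [444.3, 239.3, 149.7]
ee_rot: [0.76, -0.65, -0.001, 0.003]
contact_force: [0.6, -0.1, -2.3]
gripper_width: 52.4
```

Emit:
apply_moves:
  increments:
    - [[0.98,-0.09,0,0,0,0.045,-1],[0.98,-0.09,0,0,0,0.045,-1],[0.98,-0.09,0,0,0,0.045,-1]]

```text
clock: 32.15
position: [469.2, 144.8, 149.9]
ee_rot: [0.752, -0.659, -0.001, 0.002]
contact_force: [0.0, -0.7, -1.1]
gripper_width: 51.9
```

Emit:
apply_moves:
  increments:
    - [[0.97,-0.11,0,0,0,0.045,-1],[0.97,-0.11,0,0,0,0.045,-1],[0.97,-0.11,0,0,0,0.045,-1]]

```text
clock: 32.45
position: [494.1, 51.0, 150.2]
ee_rot: [0.745, -0.667, -0.001, 0.001]
contact_force: [-0.5, 0.3, -1.2]
gripper_width: 52.1
```

Emit:
apply_moves:
  increments:
    - [[0.97,-0.13,0,0,0,0.045,-1],[0.97,-0.13,0,0,0,0.045,-1],[0.97,-0.13,0,0,0,0.045,-1]]

```text
clock: 32.75
position: [518.8, -43.4, 150.3]
ee_rot: [0.737, -0.676, -0.0, 0.001]
contact_force: [-0.3, 0.5, -1.6]
gripper_width: 52.3
```

Emit:
apply_moves:
  increments:
    - [[0.97,-0.15,0,0,0,0.045,-1],[0.97,-0.15,0,0,0,0.045,-1],[0.97,-0.15,0.1,0,0,0.045,-1],[0.97,-0.15,0.1,0,0,0.045,-1],[0.97,-0.15,0.1,0,0,0.045,-1]]

```text
clock: 33.25
position: [541.8, -134.2, 140.5]
ee_rot: [0.732, -0.681, -0.001, 0.001]
contact_force: [-0.5, -0.4, -1.2]
gripper_width: 52.0
```

```bash
python3 plan.py -1 544.7 -133.4 110 184.15
```

```text
t 33.25 pos [ 541.8 -134.2  140.5] phi 184.09 tilt -0.0023 0.0002 F [-0.5 -0.4 -1.2] w 52.0 q [ 0.05  0.45 -0.36 -0.   -0.77  0.02]
-> [ 544.7  -133.4   110.    184.15] rows/call 1 (+1 settle)
  [-0.006, -0.030, 0.305, 0, 0, -0.002, -1]
```

Emit:
apply_moves:
  increments:
    - [[0,-0.025,0.2,0,0,0,-1],[0,-0.025,0.32,0,0,0,-1],[0,-0.025,0.32,0,0,0,-1],[0,-0.025,0.32,0,0,0,-1],[0,-0.025,0.32,0,0,0,-1]]

```text
clock: 33.75
position: [545.3, -134.7, 110.1]
ee_rot: [0.732, -0.681, 0.0, -0.0]
contact_force: [-0.1, -0.0, -1.5]
gripper_width: 52.2
```

```bash
python3 plan.py -1 544.9 -133.4 98 184.15;python3 ov.py side pics/s23.png 270 180 370 270 7 short 544.7 -133.4 4.15 37 board 601.5 -129.3 4.15 18
```

```text
t 33.75 pos [ 545.3 -134.7  110.1] phi 184.09 tilt 0.0012 -0.0001 F [-0.1 -0.  -1.5] w 52.2 q [ 0.05  0.49 -0.38  0.   -0.7   0.02]
-> [ 544.9  -133.4    98.    184.15] rows/call 1 (+1 settle)
  [-0.013, 0.003, 0.121, 0, 0, -0.002, -1]
```

View pics/s23.png

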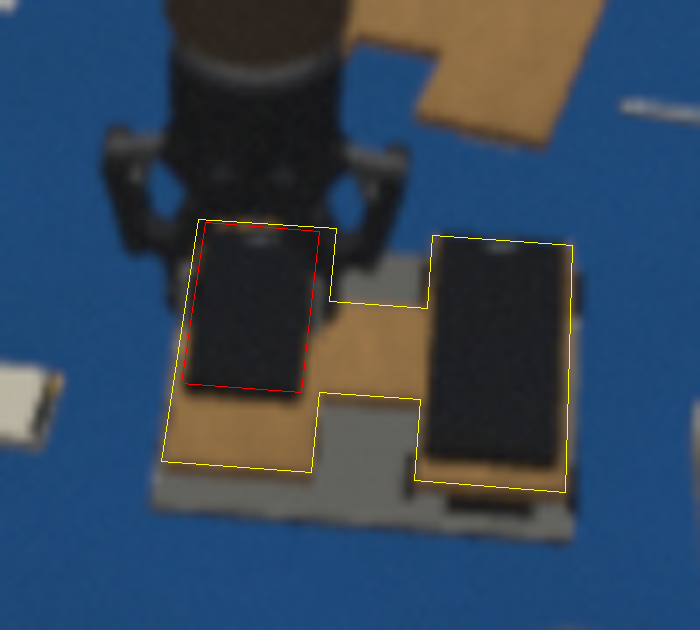

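Emit:
apply_moves:
  increments:
    - [[-0.01,0,0.06,0,0,0,-1],[-0.01,0,0.12,0,0,0,-1],[-0.01,0,0.12,0,0,0,-1],[-0.01,0,0.12,0,0,0,-1],[-0.01,0,0.12,0,0,0,-1]]

```text
clock: 34.3
position: [545.2, -134.0, 98.1]
ee_rot: [0.732, -0.682, 0.0, -0.0]
contact_force: [-0.9, 2.1, 5.9]
gripper_width: 52.5
```

```bash
python3 plan.py -1 544.9 -133.4 98 184.15;python3 ov.py side pics/s24.png 270 180 370 270 7 short 544.7 -133.4 4.15 26 board 601.5 -129.3 4.15 18
```

```text
t 34.30 pos [ 545.2 -134.    98.1] phi 184.07 tilt 0.0009 -0.0002 F [-0.9  2.1  5.9] w 52.5 q [ 0.05  0.51 -0.39  0.   -0.67  0.02]
-> [ 544.9  -133.4    98.    184.15] rows/call 0 (+1 settle)
  [-0.007, 0.002, 0.001, 0, 0, -0.003, -1]
```

View pics/s24.png

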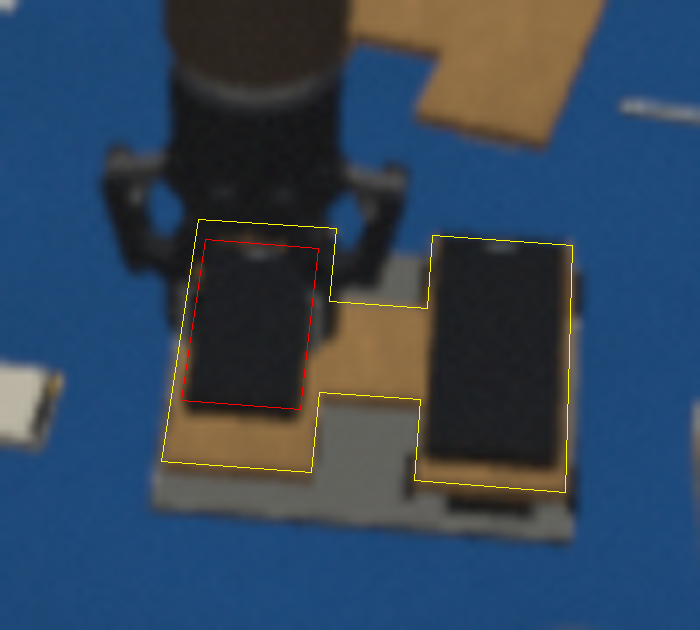

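The phone is down (contact 6 N) and aligned. I release, lift and go to the rack.

Emit:
apply_moves:
  increments:
    - [[0,0,0,0,0,0,0.6],[0,0,0,0,0,0,1],[0,0,0,0,0,0,1],[0,0,0,0,0,0,1],[0,0,0,0,0,0,1]]

```text
clock: 34.85
position: [544.7, -134.1, 97.2]
ee_rot: [0.732, -0.682, -0.0, 0.0]
contact_force: [0.3, 0.2, -0.4]
gripper_width: 85.5
```

Emit:
apply_moves:
  increments:
    - [[0,0,-0.3,0,0,0,1],[0,0,-0.6,0,0,0,1],[0,0,-0.6,0,0,0,1],[0,0,-0.6,0,0,0,1]]

```text
clock: 35.25
position: [544.9, -134.0, 158.0]
ee_rot: [0.731, -0.682, 0.0, -0.001]
contact_force: [-0.8, 0.3, 0.6]
gripper_width: 84.9
```

```bash
python3 plan.py 1 590.2 125.2 140 80.65;python3 ov.py side pics/s25.png 270 180 370 270 7 short 544.7 -133.4 4.15 26 long 658.4 -125.2 4.15 26
```

```text
t 35.25 pos [ 544.9 -134.   158. ] phi 184.02 tilt 0.0016 0.0004 F [-0.8  0.3  0.6] w 84.9 q [ 0.05  0.43 -0.34 -0.   -0.8   0.02]
-> [590.2  125.2  140.    80.65] rows/call 3 (+1 settle)
  [-0.639, -0.159, 0.045, 0, 0, 0.902, 1]
  [-0.644, 0.136, 0.045, 0, 0, 0.902, 1]
  [-0.520, 0.403, 0.045, 0, 0, 0.902, 1]
  [-0.293, 0.589, 0.045, 0, 0, 0.902, 1]
```

View pics/s25.png

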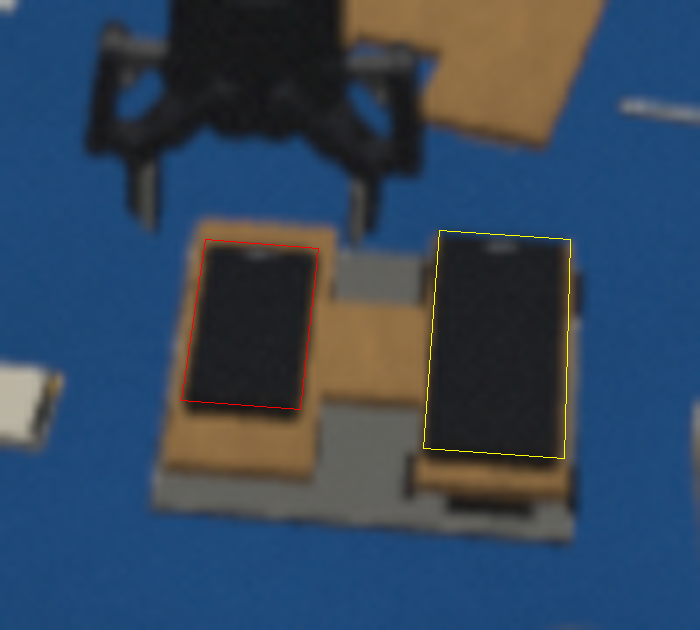

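Both upper phones match their outlines. Now the second board.

Emit:
apply_moves:
  increments:
    - [[-0.64,-0.16,0,0,0,0.9,1],[-0.64,-0.16,0,0,0,0.9,1],[-0.64,-0.16,0,0,0,0.9,1],[-0.64,-0.16,0,0,0,0.9,1]]

```text
clock: 35.7
position: [555.6, -68.5, 156.0]
ee_rot: [-0.561, 0.828, 0.001, -0.001]
contact_force: [-0.3, 0.6, 0.2]
gripper_width: 85.6
```

Emit:
apply_moves:
  increments:
    - [[-0.64,0.14,0,0,0,0.9,1],[-0.64,0.14,0,0,0,0.9,1],[-0.64,0.14,0,0,0,0.9,1],[-0.64,0.14,0,0,0,0.9,1]]

```text
clock: 36.1
position: [566.5, -4.4, 156.4]
ee_rot: [-0.363, 0.932, 0.0, -0.001]
contact_force: [0.4, 0.5, -0.4]
gripper_width: 85.7
```

Emit:
apply_moves:
  increments:
    - [[-0.52,0.4,0.1,0,0,0.9,1],[-0.52,0.4,0.1,0,0,0.9,1],[-0.52,0.4,0.1,0,0,0.9,1],[-0.52,0.4,0.1,0,0,0.9,1]]

```text
clock: 36.5
position: [577.9, 59.9, 146.6]
ee_rot: [-0.147, 0.989, -0.0, -0.001]
contact_force: [0.6, -0.3, -0.3]
gripper_width: 85.2
```

Emit:
apply_moves:
  increments:
    - [[-0.29,0.59,0.1,0,0,0.9,1],[-0.29,0.59,0.1,0,0,0.9,1],[-0.29,0.59,0.1,0,0,0.9,1],[-0.29,0.59,0.1,0,0,0.9,1],[-0.29,0.59,0.1,0,0,0.9,1]]

```text
clock: 37.0
position: [588.9, 124.0, 137.2]
ee_rot: [0.077, 0.997, -0.0, -0.0]
contact_force: [0.1, -0.0, 0.1]
gripper_width: 85.3
```

```bash
python3 plan.py 1 590.2 125.2 95 80.65;python3 ov.py side pics/s26.png 280 140 400 220 6 board 590.2 125.2 -9.35 20;python3 ov.py top pics/t26.png 255 125 345 215 6 short 544.7 -133.4 4.15 26 long 658.4 -125.2 4.15 26
```

```text
t 37.00 pos [588.9 124.  137.2] phi 81.20 tilt -0.0007 -0.0003 F [ 0.1 -0.   0.1] w 85.3 q [ 0.48  0.51 -0.25 -0.   -0.81 -2.2 ]
-> [590.2  125.2   95.    80.65] rows/call 1 (+1 settle)
  [-0.011, 0.014, 0.422, 0, 0, 0.019, 1]
```

View pics/s26.png

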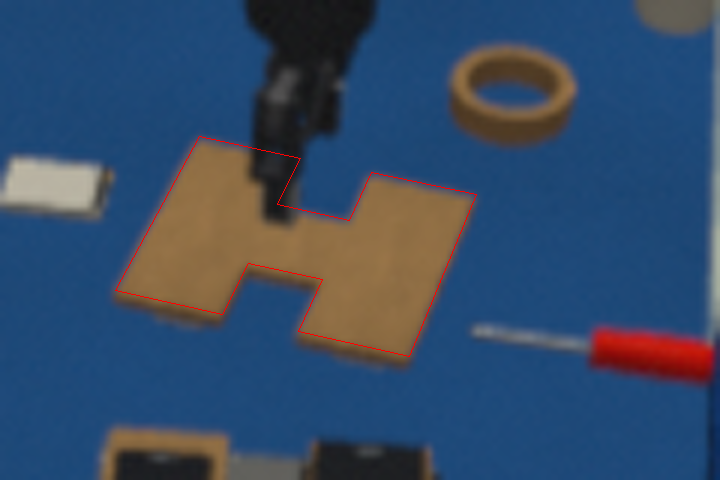

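View pics/t26.png

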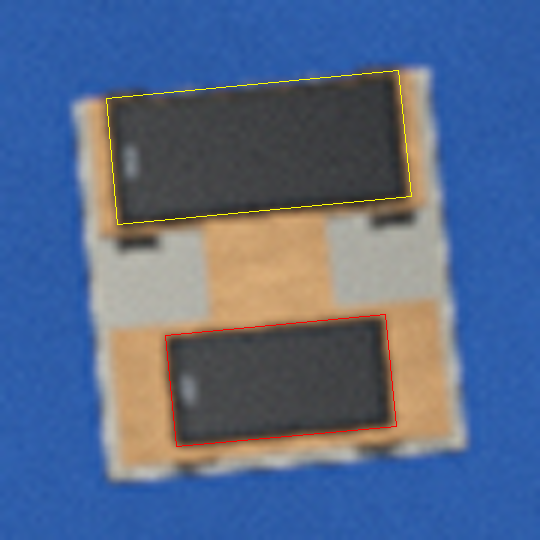

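Everything is in place, and board_b is undisturbed on the rack. I descend to TCP z≈89.

Emit:
apply_moves:
  increments:
    - [[-0.01,0.01,0.25,0,0,0.02,1],[-0.01,0.01,0.45,0,0,0.02,1],[-0.01,0.01,0.45,0,0,0.02,1],[-0.01,0.01,0.45,0,0,0.02,1],[-0.01,0.01,0.45,0,0,0.02,1]]

```text
clock: 37.6
position: [591.0, 125.8, 93.7]
ee_rot: [0.084, 0.996, 0.0, 0.001]
contact_force: [0.5, -0.3, -0.6]
gripper_width: 85.7
```

```bash
python3 plan.py 1 590.2 125.2 89.5 80.65
```

```text
t 37.60 pos [591.  125.8  93.7] phi 80.39 tilt 0.0021 0.0007 F [ 0.5 -0.3 -0.6] w 85.7 q [ 0.48  0.57 -0.28  0.   -0.72 -2.22]
-> [590.2  125.2   89.5   80.65] rows/call 1 (+1 settle)
  [0.007, -0.007, 0.042, 0, 0, -0.009, 1]
```

Emit:
apply_moves:
  increments:
    - [[0,0,0.04,0,0,-0.005,1],[0,0,0.04,0,0,-0.005,1],[0,0,0.04,0,0,-0.005,1],[0,0,0.04,0,0,-0.005,-1],[0,0,0.04,0,0,-0.005,-1],[0,0,0.04,0,0,-0.005,-1],[0,0,0.04,0,0,-0.005,-1],[0,0,0.04,0,0,-0.005,-1]]

```text
clock: 38.4
position: [590.7, 126.0, 89.1]
ee_rot: [0.083, 0.997, 0.0, 0.001]
contact_force: [-0.7, 0.4, 5.0]
gripper_width: 57.9
```

```bash
python3 plan.py
```

```text
t 38.40 pos [590.7 126.   89.1] phi 80.51 tilt 0.0013 0.0003 F [-0.7  0.4  5. ] w 57.9 q [ 0.48  0.58 -0.29  0.   -0.71 -2.21]
```

Emit:
apply_moves:
  increments:
    - [[0,0,-0.1,0,0,0,-1],[0,0,-0.4,0,0,0,-1],[0,0,-0.6,0,0,0,-1],[0,0,-0.6,0,0,0,-1]]

```text
clock: 38.8
position: [591.6, 126.3, 151.5]
ee_rot: [0.083, 0.997, 0.001, 0.003]
contact_force: [0.4, -0.6, -0.5]
gripper_width: 58.0
```

```bash
python3 plan.py -1 601.5 -129.3 150 94.15;python3 ov.py side pics/s27.png 280 140 400 220 6 board 590.4 125.4 -9.35 80
```

```text
t 38.80 pos [591.6 126.3 151.5] phi 80.50 tilt 0.0056 0.0024 F [ 0.4 -0.6 -0.5] w 58.0 q [ 0.48  0.49 -0.24  0.   -0.83 -2.21]
-> [ 601.5  -129.3   150.     94.15] rows/call 2 (+1 settle)
  [-0.173, -0.835, 0.005, 0, 0, -0.159, -1]
  [-0.106, -0.846, 0.005, 0, 0, -0.159, -1]
  [-0.039, -0.852, 0.005, 0, 0, -0.159, -1]
```

View pics/s27.png

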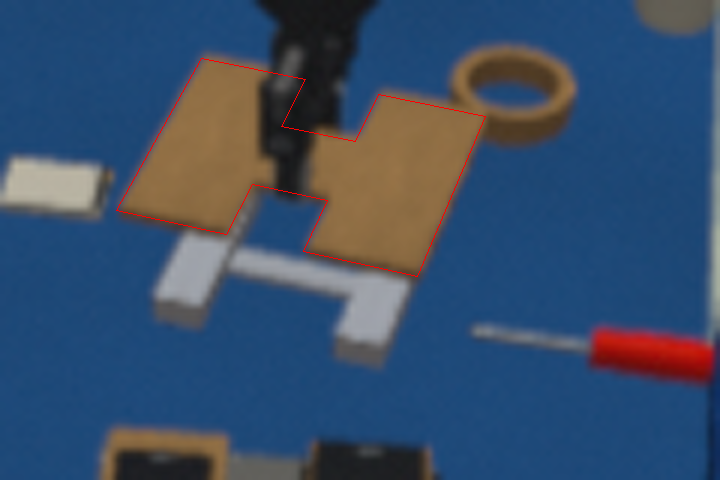

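Emit:
apply_moves:
  increments:
    - [[-0.17,-0.83,0,0,0,-0.16,-1],[-0.17,-0.83,0,0,0,-0.16,-1],[-0.17,-0.83,0,0,0,-0.16,-1]]

```text
clock: 39.15
position: [591.7, 37.4, 146.4]
ee_rot: [0.046, 0.999, -0.001, -0.002]
contact_force: [1.0, -0.4, -0.6]
gripper_width: 58.3
```

Emit:
apply_moves:
  increments:
    - [[-0.11,-0.84,0,0,0,-0.16,-1],[-0.11,-0.84,0,0,0,-0.16,-1],[-0.11,-0.84,0,0,0,-0.16,-1]]

```text
clock: 39.45
position: [595.8, -46.7, 146.6]
ee_rot: [0.006, 1.0, -0.0, -0.002]
contact_force: [0.5, -0.5, -0.6]
gripper_width: 58.0
```

Emit:
apply_moves:
  increments:
    - [[-0.04,-0.86,0,0,0,-0.16,-1],[-0.04,-0.86,0,0,0,-0.16,-1],[-0.04,-0.86,0,0,0,-0.16,-1],[-0.04,-0.86,0.1,0,0,-0.16,-1],[-0.04,-0.86,0.1,0,0,-0.16,-1],[-0.04,-0.86,0.1,0,0,-0.16,-1]]

```text
clock: 40.05
position: [600.1, -128.3, 137.4]
ee_rot: [-0.038, 0.999, 0.0, -0.001]
contact_force: [0.6, -0.5, -1.3]
gripper_width: 58.0
```

```bash
python3 plan.py -1 601.5 -129.3 117 94.15
```

```text
t 40.05 pos [ 600.1 -128.3  137.4] phi 94.32 tilt -0.0021 0.0001 F [ 0.6 -0.5 -1.3] w 58.0 q [ 0.05  0.53 -0.22 -0.   -0.83 -1.55]
-> [ 601.5  -129.3   117.     94.15] rows/call 1 (+1 settle)
  [-0.013, -0.011, 0.204, 0, 0, 0.006, -1]
```

Emit:
apply_moves:
  increments:
    - [[-0.01,-0.01,0.1,0,0,0.005,-1],[-0.01,-0.01,0.21,0,0,0.005,-1],[-0.01,-0.01,0.21,0,0,0.005,-1],[-0.01,-0.01,0.21,0,0,0.005,-1],[-0.01,-0.01,0.21,0,0,0.005,-1]]

```text
clock: 40.55
position: [601.8, -130.4, 117.5]
ee_rot: [-0.036, 0.999, -0.0, 0.0]
contact_force: [0.2, 0.1, -1.4]
gripper_width: 58.3
```

```bash
python3 plan.py -1 601.5 -129.3 107.2 94.15;python3 ov.py side pics/s28.png 270 180 370 270 7 board 601.5 -129.3 4.15 48 tray 601.5 -129.3 4.15 0
```

```text
t 40.55 pos [ 601.8 -130.4  117.5] phi 94.10 tilt 0.0004 -0.0001 F [ 0.2  0.1 -1.4] w 58.3 q [ 0.05  0.55 -0.23  0.   -0.78 -1.55]
-> [ 601.5  -129.3   107.2    94.15] rows/call 1 (+1 settle)
  [0.002, 0.011, 0.103, 0, 0, -0.002, -1]
```

View pics/s28.png

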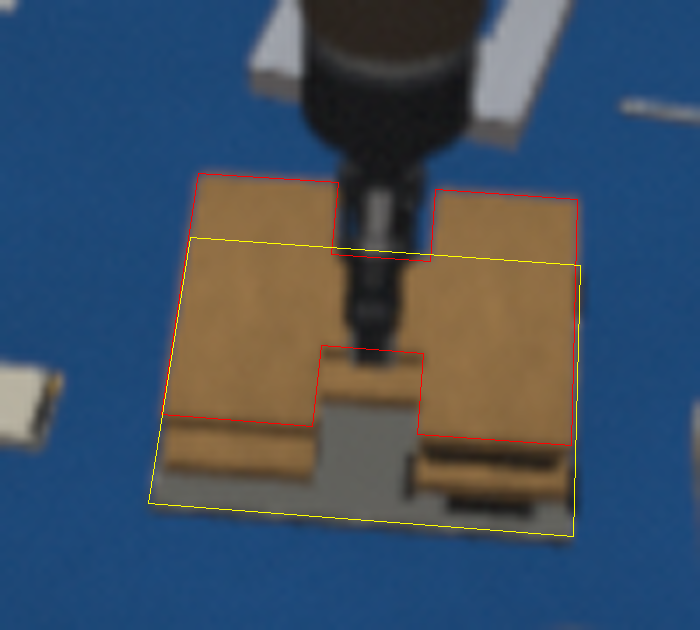

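The board is aligned. I lower it about 10 mm with a 0.8 mm y correction.

Emit:
apply_moves:
  increments:
    - [[0,0.008,0.05,0,0,0,-1],[0,0.008,0.1,0,0,0,-1],[0,0.008,0.1,0,0,0,-1],[0,0.008,0.1,0,0,0,-1],[0,0.008,0.1,0,0,0,-1]]

```text
clock: 41.1
position: [601.4, -129.7, 107.2]
ee_rot: [-0.036, 0.999, 0.0, -0.0]
contact_force: [-0.4, 1.0, -0.5]
gripper_width: 57.9
```

```bash
python3 plan.py -1 601.5 -129.3 107.2 94.15
```

```text
t 41.10 pos [ 601.4 -129.7  107.2] phi 94.08 tilt -0.0003 0.0001 F [-0.4  1.  -0.5] w 57.9 q [ 0.05  0.57 -0.24 -0.   -0.76 -1.55]
-> [ 601.5  -129.3   107.2    94.15] rows/call 0 (+1 settle)
  [-0.001, 0.004, 0.000, 0, 0, -0.002, -1]
```

Emit:
apply_moves:
  increments:
    - [[0,0,0.005,0,0,0,-1],[0,0,0.005,0,0,0,0.6],[0,0,0.005,0,0,0,1],[0,0,0.005,0,0,0,1],[0,0,0.005,0,0,0,1]]

```text
clock: 41.6
position: [601.5, -129.7, 106.9]
ee_rot: [-0.036, 0.999, -0.0, 0.0]
contact_force: [0.5, 0.2, 0.4]
gripper_width: 85.4
```

Emit:
apply_moves:
  increments:
    - [[0,0,-0.3,0,0,0,1],[0,0,-0.5,0,0,0,1],[0,0,-0.5,0,0,0,1],[0,0,-0.5,0,0,0,1]]

```text
clock: 42.0
position: [601.4, -129.6, 157.0]
ee_rot: [-0.035, 0.999, 0.0, 0.0]
contact_force: [-0.7, 0.3, -0.5]
gripper_width: 85.0
```

```bash
python3 plan.py 1 423 -174.5 130 90;python3 ov.py side pics/s29.png 200 170 370 280 4.5 board 601.5 -129.3 4.15 38 tray 601.5 -129.3 4.15 0; python3 - <<'E'
from bench import arm
from h import *
d=arm.get_image("top");save(d,"pics/t29.png",(60,60,560,340),1.6)
for l in arm.outline_of("pack_1",d): print(l["conf"],l["box"])
E
```

```text
t 42.00 pos [ 601.4 -129.6  157. ] phi 94.07 tilt 0.0005 0.0004 F [-0.7  0.3 -0.5] w 85.0 q [ 0.05  0.5  -0.2  -0.   -0.87 -1.55]
-> [ 423.  -174.5  130.    90. ] rows/call 2 (+1 settle)
  [0.905, -0.161, 0.135, 0, 0, 0.071, 1]
  [0.899, -0.193, 0.135, 0, 0, 0.071, 1]
0.57 [314.7, 229.8, 13.8, 24.6]
0.53 [192.3, 230.9, 17.4, 23.8]
```

View pics/s29.png

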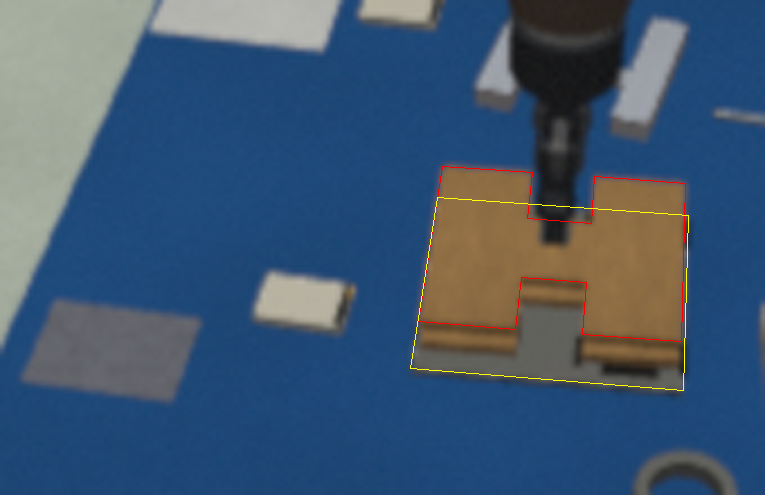

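View pics/t29.png

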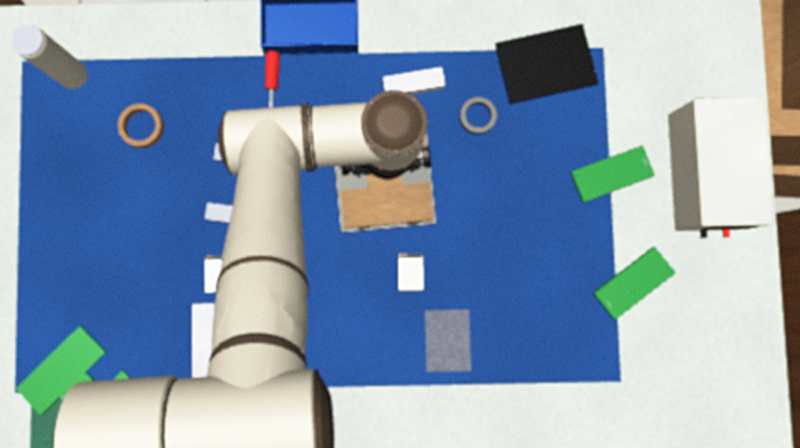

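The upper board is placed squarely (red outline matches). Two packs are present, at (316,230) and (195,231) in the full top image; the larger white sheet and the glue box are other things. I pick the right one.

Emit:
apply_moves:
  increments:
    - [[0.9,-0.16,0,0,0,0.07,1],[0.9,-0.16,0.1,0,0,0.07,1],[0.9,-0.16,0.14,0,0,0.07,1]]

```text
clock: 42.45
position: [505.9, -152.7, 140.6]
ee_rot: [-0.016, 1.0, 0.001, -0.005]
contact_force: [0.5, -0.6, -0.3]
gripper_width: 85.5
```

Emit:
apply_moves:
  increments:
    - [[0.9,-0.19,0.14,0,0,0.07,1],[0.9,-0.19,0.14,0,0,0.07,1],[0.9,-0.19,0.14,0,0,0.07,1],[0.9,-0.19,0.14,0,0,0.07,1],[0.9,-0.19,0.14,0,0,0.07,1]]

```text
clock: 42.95
position: [425.0, -174.3, 129.0]
ee_rot: [-0.001, 1.0, -0.0, 0.001]
contact_force: [1.4, 0.5, 1.1]
gripper_width: 85.6
```

```bash
python3 plan.py 1 423 -174.5 80 90;python3 ov.py side pics/s30.png 230 200 310 270 8 pack 423 -174.5 0 0 ;python3 ov.py top pics/t30.png 280 200 350 260 8 pack 423 -174.5 0 0
```

```text
t 42.95 pos [ 425.  -174.3  129. ] phi 90.11 tilt 0.0013 -0.0003 F [1.4 0.5 1.1] w 85.6 q [-0.03  0.33 -0.61  0.   -0.63 -1.54]
-> [ 423.  -174.5   80.    90. ] rows/call 1 (+1 settle)
  [0.020, -0.002, 0.490, 0, 0, 0.004, 1]
```

View pics/s30.png

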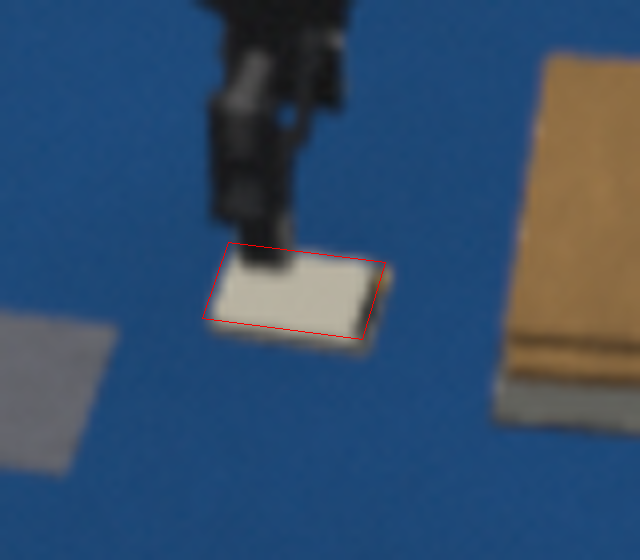

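View pics/t30.png

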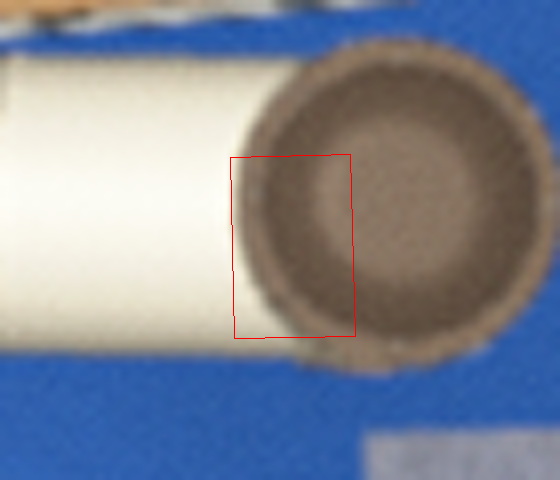

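Emit:
apply_moves:
  increments:
    - [[0,-0.01,0.3,0,0,0,1],[0,-0.01,0.54,0,0,0,1],[0,-0.01,0.54,0,0,0,1],[0,-0.01,0.54,0,0,0,1],[0,-0.01,0.54,0,0,0,1]]

```text
clock: 43.55
position: [424.8, -175.2, 75.9]
ee_rot: [-0.001, 1.0, -0.0, 0.001]
contact_force: [0.3, 0.1, 0.0]
gripper_width: 85.3
```

```bash
python3 plan.py 1 425 -175.5 74 90
```

```text
t 43.55 pos [ 424.8 -175.2   75.9] phi 90.11 tilt 0.0022 -0.0003 F [0.3 0.1 0. ] w 85.3 q [-0.04  0.43 -0.66  0.   -0.48 -1.53]
-> [ 425.  -175.5   74.    90. ] rows/call 1 (+1 settle)
  [-0.002, -0.003, 0.019, 0, 0, 0.004, 1]
```

Emit:
apply_moves:
  increments:
    - [[0,0,0.02,0,0,0,1],[0,0,0.02,0,0,0,1],[0,0,0.02,0,0,0,-1],[0,0,0.02,0,0,0,-1],[0,0,0.02,0,0,0,-1],[0,0,0.02,0,0,0,-1],[0,0,0.02,0,0,0,-1],[0,0,0.02,0,0,0,-1]]

```text
clock: 44.35
position: [423.8, -175.3, 73.4]
ee_rot: [-0.001, 1.0, -0.0, 0.0]
contact_force: [-0.2, 0.0, 5.3]
gripper_width: 42.0
```

```bash
python3 plan.py
```

```text
t 44.35 pos [ 423.8 -175.3   73.4] phi 90.09 tilt 0.0005 -0.0002 F [-0.2  0.   5.3] w 42.0 q [-0.04  0.43 -0.66  0.   -0.47 -1.53]
```

Emit:
apply_moves:
  increments:
    - [[0,0,-0.2,0,0,0,-1],[0,0,-0.6,0,0,0,-1],[0,0,-0.95,0,0,0,-1],[0,0,-0.95,0,0,0,-1]]

```text
clock: 44.75
position: [426.1, -175.6, 172.2]
ee_rot: [-0.001, 1.0, -0.001, 0.005]
contact_force: [0.5, -0.6, -0.9]
gripper_width: 41.8
```

```bash
python3 plan.py -1 544.7 -133.4 170 184.15;python3 ov.py side pics/s31.png 230 180 330 270 7 pack 425 -175.5 0 95
```

```text
t 44.75 pos [ 426.1 -175.6  172.2] phi 90.13 tilt 0.0104 -0.0013 F [ 0.5 -0.6 -0.9] w 41.8 q [-0.04  0.26 -0.57  0.   -0.74 -1.53]
-> [ 544.7  -133.4   170.    184.15] rows/call 3 (+1 settle)
  [-0.297, 0.105, 0.006, 0, 0, -0.820, -1]
  [-0.314, -0.022, 0.006, 0, 0, -0.820, -1]
  [-0.279, -0.146, 0.006, 0, 0, -0.820, -1]
  [-0.198, -0.245, 0.006, 0, 0, -0.820, -1]
```

View pics/s31.png

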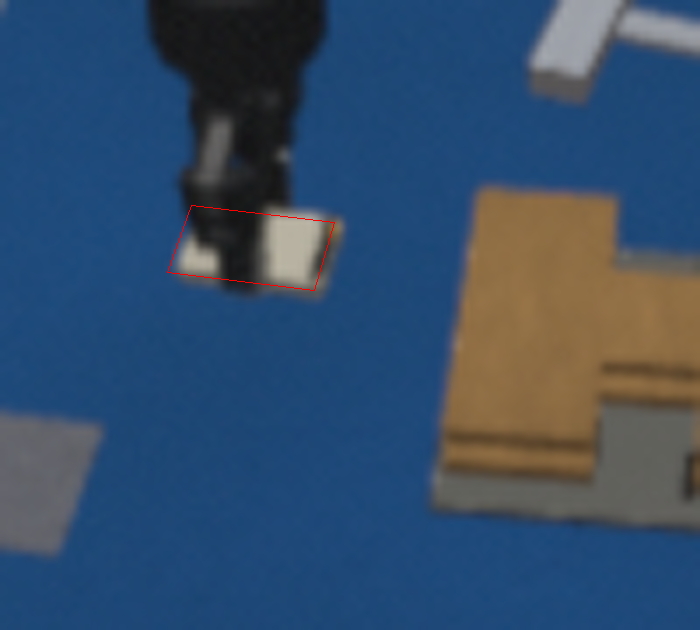

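The pack is held. I carry it to the near half of the board, turning 94°.

Emit:
apply_moves:
  increments:
    - [[-0.3,0.1,0,0,0,-0.82,-1],[-0.3,0.1,0,0,0,-0.82,-1],[-0.3,0.1,0,0,0,-0.82,-1],[-0.3,0.1,0,0,0,-0.82,-1]]

```text
clock: 45.2
position: [452.8, -165.1, 166.3]
ee_rot: [-0.204, 0.979, 0.001, -0.002]
contact_force: [-0.1, 0.8, -0.5]
gripper_width: 42.0
```

Emit:
apply_moves:
  increments:
    - [[-0.31,-0.02,0,0,0,-0.82,-1],[-0.31,-0.02,0,0,0,-0.82,-1],[-0.31,-0.02,0,0,0,-0.82,-1],[-0.31,-0.02,0,0,0,-0.82,-1]]

```text
clock: 45.6
position: [482.2, -154.6, 166.8]
ee_rot: [-0.398, 0.917, 0.001, -0.001]
contact_force: [0.6, -0.0, -0.8]
gripper_width: 41.7
```

Emit:
apply_moves:
  increments:
    - [[-0.28,-0.15,0,0,0,-0.82,-1],[-0.28,-0.15,0,0,0,-0.82,-1],[-0.28,-0.15,0,0,0,-0.82,-1],[-0.28,-0.15,0,0,0,-0.82,-1]]

```text
clock: 46.0
position: [512.4, -144.4, 167.2]
ee_rot: [-0.576, 0.818, 0.0, -0.001]
contact_force: [0.0, 0.1, -0.8]
gripper_width: 42.0
```

Emit:
apply_moves:
  increments:
    - [[-0.2,-0.25,0,0,0,-0.82,-1],[-0.2,-0.25,0,0,0,-0.82,-1],[-0.2,-0.25,0,0,0,-0.82,-1],[-0.2,-0.25,0,0,0,-0.82,-1],[-0.2,-0.25,0,0,0,-0.82,-1]]

```text
clock: 46.5
position: [542.7, -134.0, 167.6]
ee_rot: [0.73, -0.684, -0.0, 0.0]
contact_force: [-0.6, -0.5, -1.3]
gripper_width: 42.0
```

```bash
python3 plan.py -1 544.7 -133.4 130 184.15;python3 ov.py side pics/s32.png 270 160 370 270 6 pack 544.7 -133.4 94.15 95
```

```text
t 46.50 pos [ 542.7 -134.   167.6] phi 183.73 tilt -0.0007 0.0000 F [-0.6 -0.5 -1.3] w 42.0 q [ 0.05  0.41 -0.33 -0.   -0.83  0.02]
-> [ 544.7  -133.4   130.    184.15] rows/call 1 (+1 settle)
  [-0.005, -0.020, 0.376, 0, 0, -0.015, -1]
```

View pics/s32.png

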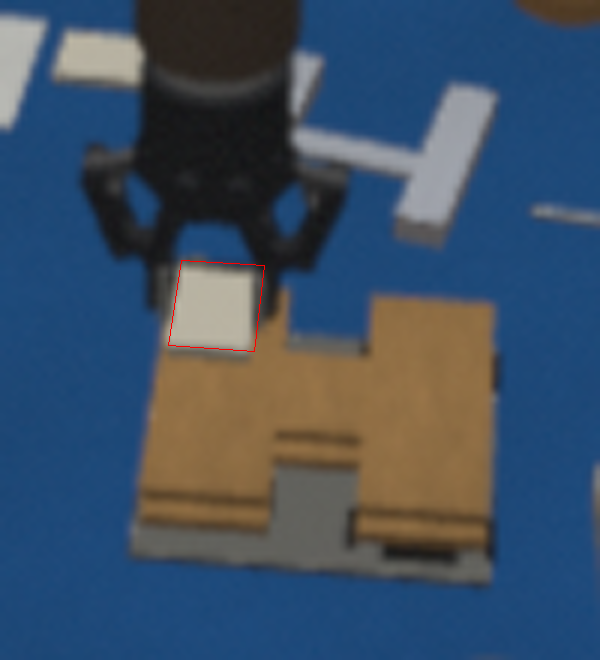

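Emit:
apply_moves:
  increments:
    - [[0,-0.015,0.2,0,0,-0.015,-1],[0,-0.015,0.4,0,0,-0.015,-1],[0,-0.015,0.4,0,0,-0.015,-1],[0,-0.015,0.4,0,0,-0.015,-1],[0,-0.015,0.4,0,0,-0.015,-1]]

```text
clock: 47.05
position: [545.2, -133.9, 129.0]
ee_rot: [0.734, -0.679, 0.001, -0.001]
contact_force: [-0.8, -0.2, -0.5]
gripper_width: 42.1
```

```bash
python3 plan.py -1 544.9 -133.4 119.6 184.15
```

```text
t 47.05 pos [ 545.2 -133.9  129. ] phi 184.43 tilt 0.0020 -0.0002 F [-0.8 -0.2 -0.5] w 42.1 q [ 0.05  0.46 -0.37  0.   -0.74  0.03]
-> [ 544.9  -133.4   119.6   184.15] rows/call 1 (+1 settle)
  [-0.005, 0.003, 0.094, 0, 0, 0.010, -1]
```

Emit:
apply_moves:
  increments:
    - [[0,0,0.05,0,0,0.01,-1],[0,0,0.09,0,0,0.01,-1],[0,0,0.09,0,0,0.01,-1],[0,0,0.09,0,0,0.01,-1]]

```text
clock: 47.45
position: [545.0, -133.8, 119.5]
ee_rot: [0.732, -0.681, 0.0, -0.0]
contact_force: [-0.1, 1.2, 3.4]
gripper_width: 41.8
```

```bash
python3 plan.py -1 544.9 -133.4 119.6 184.15;python3 ov.py side pics/s33.png 270 160 370 270 6 pack 544.7 -133.4 94.15 46 board 601.5 -129.3 4.15 38
```

```text
t 47.45 pos [ 545.  -133.8  119.5] phi 184.19 tilt 0.0011 -0.0002 F [-0.1  1.2  3.4] w 41.8 q [ 0.05  0.48 -0.37  0.   -0.72  0.02]
-> [ 544.9  -133.4   119.6   184.15] rows/call 0 (+1 settle)
  [-0.004, 0.000, -0.001, 0, 0, 0.001, -1]
```

View pics/s33.png

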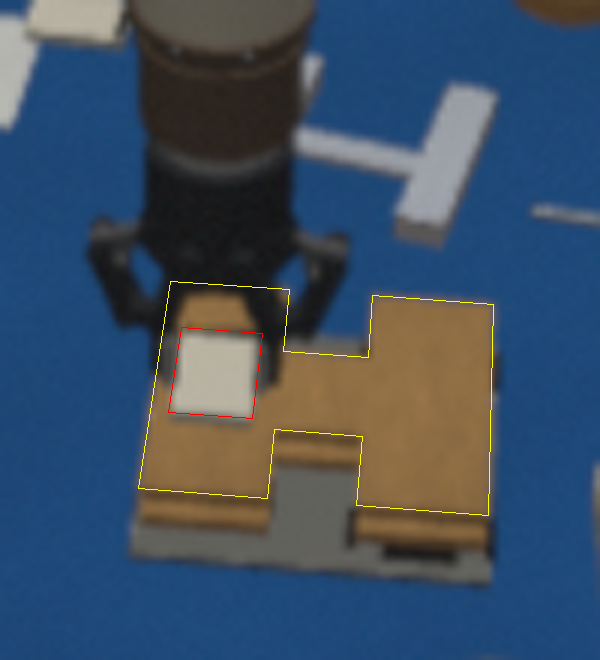

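Contact is made. The other pack now shows at about (282,163) in the side view instead of (289,172), so it has been knocked aside. I release and re-measure.

Emit:
apply_moves:
  increments:
    - [[0,0,0,0,0,0,0.6],[0,0,0,0,0,0,1],[0,0,0,0,0,0,1],[0,0,0,0,0,0,1],[0,0,0,0,0,0,1]]

```text
clock: 48.0
position: [544.5, -133.8, 118.7]
ee_rot: [0.732, -0.681, -0.0, 0.0]
contact_force: [1.0, 0.0, 0.4]
gripper_width: 85.4
```

Emit:
apply_moves:
  increments:
    - [[0,0,-0.3,0,0,0,1],[0,0,-0.5,0,0,0,1],[0,0,-0.5,0,0,0,1],[0,0,-0.5,0,0,0,1]]

```text
clock: 48.4
position: [544.4, -133.7, 169.0]
ee_rot: [0.732, -0.681, 0.0, -0.0]
contact_force: [-0.4, -0.4, 0.0]
gripper_width: 85.4
```

```bash
cat > pk.py <<'E'
from bench import arm
from h import *
ds=[arm.get_image("top"),arm.get_image("side")]
save(ds[0],"pics/t34.png",(150,140,350,300),4);save(ds[1],"pics/s34.png",(230,130,370,270),4.5)
for d in ds:
    for r in arm.outline_of("pack_1",d):
        c,_=cv2.findContours(r["pixels"].astype(np.uint8),0,2)
        if not c: continue
        c=max(c,key=cv2.contourArea).reshape(-1,2)
        q=cv2.minAreaRect(plane(d,c,10).astype(np.float32));print(round(r["conf"],2),np.round(r["box"],1),np.round(q[0],1),np.round(q[1],1),round(q[2],1))
E
python3 pk.py; python3 plan.py
```

```text
0.6 [293.8 194.4   3.5   7.8] [ 533.5 -109.9] [17.6 17.7] 88.8
0.54 [177.6 242.9  21.7  21.8] [394.1 225.6] [46.8 64.4] 89.9
0.5 [306.1 222.2  14.4  14.6] [538.5 -92.3] [42.4 73.5] 2.2
0.46 [286.  166.2  14.7   8.7] [398.9 218.4] [70.2 64. ] 9.9
t 48.60 pos [ 544.  -133.7  167.8] phi 184.17 tilt -0.0023 0.0001 F [-0.1  0.4  0.3] w 85.5 q [ 0.05  0.41 -0.33 -0.   -0.83  0.02]
```

View pics/t34.png

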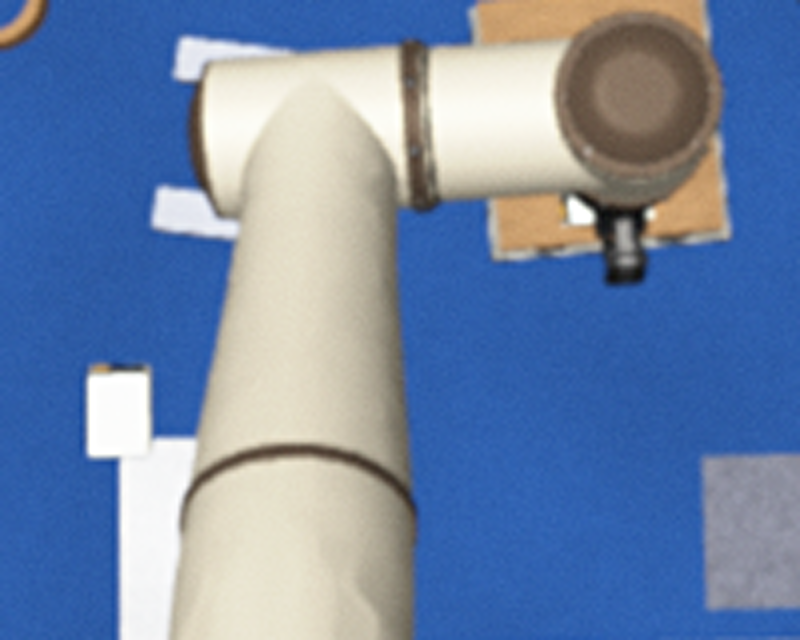

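View pics/s34.png

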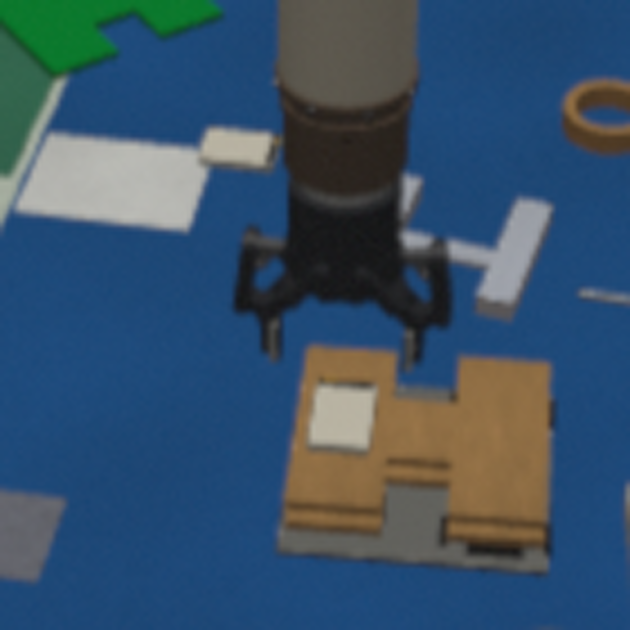

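The first pack lies flat on the near half. The other one was knocked to about (394,227), still square, with one corner by the white sheet. I grip it at x≈400, clear of the sheet.

```bash
python3 plan.py 1 400 227 140 90
```

```text
t 48.60 pos [ 544.  -133.7  167.8] phi 184.17 tilt -0.0023 0.0001 F [-0.1  0.4  0.3] w 85.5 q [ 0.05  0.41 -0.33 -0.   -0.83  0.02]
-> [400. 227. 140.  90.] rows/call 3 (+1 settle)
  [-0.926, 0.293, 0.069, 0, 0, 0.822, 1]
  [-0.731, 0.639, 0.069, 0, 0, 0.822, 1]
  [-0.415, 0.878, 0.069, 0, 0, 0.822, 1]
  [-0.030, 0.971, 0.069, 0, 0, 0.822, 1]
```

Emit:
apply_moves:
  increments:
    - [[-0.93,0.29,0,0,0,0.82,1],[-0.93,0.29,0,0,0,0.82,1],[-0.93,0.29,0,0,0,0.82,1],[-0.93,0.29,0,0,0,0.82,1]]

```text
clock: 49.0
position: [508.2, -42.0, 168.5]
ee_rot: [-0.58, 0.815, 0.0, -0.001]
contact_force: [0.2, -0.1, -0.0]
gripper_width: 85.4
```

Emit:
apply_moves:
  increments:
    - [[-0.73,0.64,0.05,0,0,0.82,1],[-0.73,0.64,0.05,0,0,0.82,1],[-0.73,0.64,0.05,0,0,0.82,1],[-0.73,0.64,0.05,0,0,0.82,1]]

```text
clock: 49.4
position: [472.5, 47.6, 163.6]
ee_rot: [-0.402, 0.915, -0.0, -0.0]
contact_force: [-0.4, 0.1, 0.3]
gripper_width: 85.3
```

Emit:
apply_moves:
  increments:
    - [[-0.42,0.88,0.1,0,0,0.82,1],[-0.42,0.88,0.1,0,0,0.82,1],[-0.42,0.88,0.1,0,0,0.82,1],[-0.42,0.88,0.1,0,0,0.82,1]]

```text
clock: 49.8
position: [436.9, 138.1, 153.6]
ee_rot: [-0.208, 0.978, -0.0, -0.0]
contact_force: [-0.5, 0.1, 0.3]
gripper_width: 85.2
```

Emit:
apply_moves:
  increments:
    - [[-0.03,0.97,0.1,0,0,0.82,1],[-0.03,0.97,0.1,0,0,0.82,1],[-0.03,0.97,0.1,0,0,0.82,1],[-0.03,0.97,0.1,0,0,0.82,1],[-0.03,0.97,0.1,0,0,0.82,1]]

```text
clock: 50.3
position: [401.0, 226.6, 143.8]
ee_rot: [-0.004, 1.0, -0.0, -0.0]
contact_force: [0.4, 0.5, 0.0]
gripper_width: 85.3
```

```bash
python3 plan.py 1 400 227 80 90;python3 ov.py side pics/s35.png 240 120 330 200 7 pack 394 227 0 0; python3 ov.py top pics/t35.png 250 120 350 220 6 board 601.5 -129.3 4.15 38 pack 544.7 -133.4 94.15 46
```

```text
t 50.30 pos [401.  226.6 143.8] phi 90.46 tilt -0.0004 -0.0005 F [0.4 0.5 0. ] w 85.3 q [ 0.87  0.31 -0.59  0.   -0.67 -2.43]
-> [400. 227.  80.  90.] rows/call 2 (+1 settle)
  [0.010, 0.004, 0.638, 0, 0, 0.016, 1]
```

View pics/s35.png

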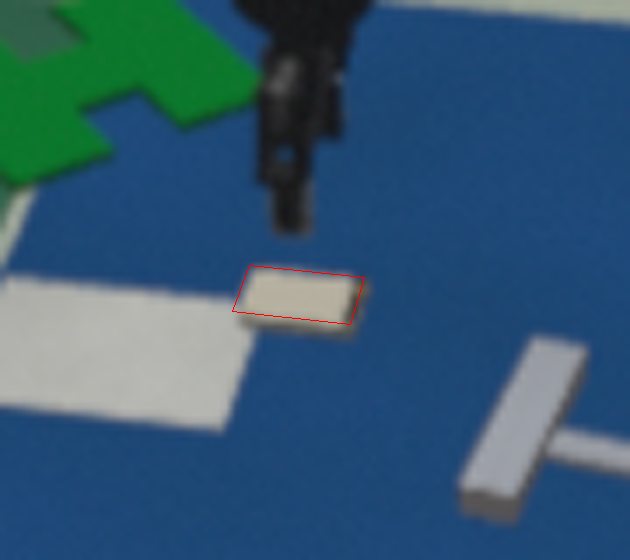

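View pics/t35.png

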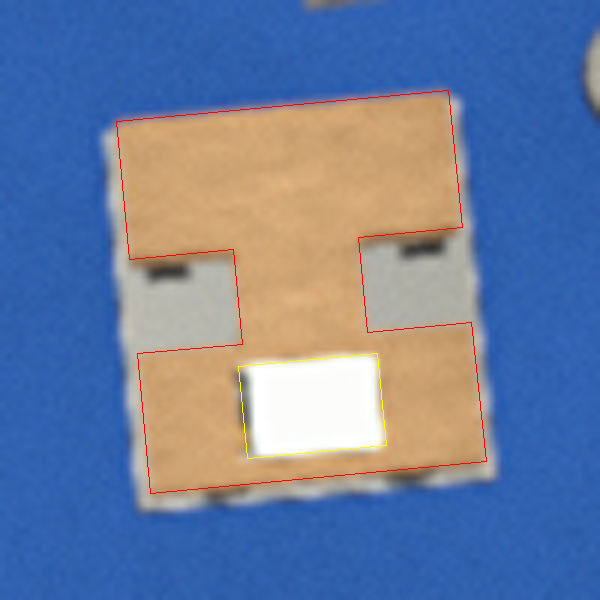

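The board and first pack match from the top. I descend on the second pack.

Emit:
apply_moves:
  increments:
    - [[0,-0.01,0.35,0,0,0.01,1],[0,-0.01,0.68,0,0,0.01,1],[0,-0.01,0.68,0,0,0.01,1],[0,-0.01,0.68,0,0,0.01,1],[0,-0.01,0.68,0,0,0.01,1]]

```text
clock: 50.9
position: [401.3, 226.9, 77.3]
ee_rot: [0.0, 1.0, 0.001, 0.001]
contact_force: [-0.5, 0.1, 0.6]
gripper_width: 85.6
```

```bash
python3 plan.py 1 401 225.5 74 90;python3 ov.py side pics/s36.png 240 120 330 200 7 pack 395 226 0 0
```

```text
t 50.90 pos [401.3 226.9  77.3] phi 89.96 tilt 0.0020 0.0020 F [-0.5  0.1  0.6] w 85.6 q [ 0.87  0.43 -0.66  0.   -0.49 -2.44]
-> [401.  225.5  74.   90. ] rows/call 1 (+1 settle)
  [0.003, -0.014, 0.033, 0, 0, -0.001, 1]
```

View pics/s36.png

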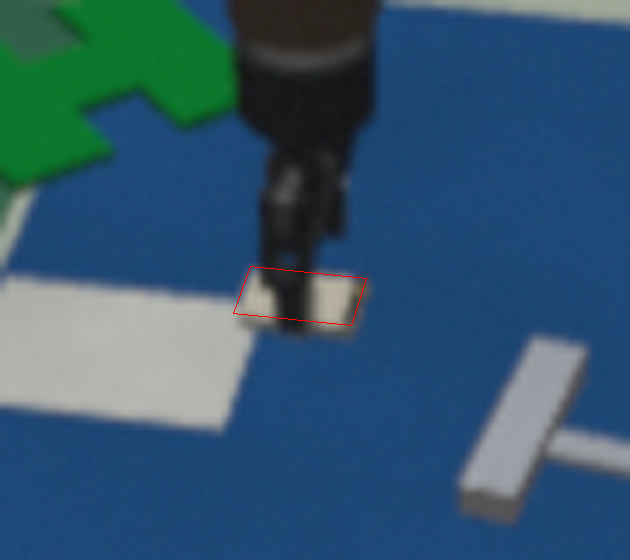

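Emit:
apply_moves:
  increments:
    - [[0,-0.01,0.03,0,0,0,1],[0,-0.01,0.03,0,0,0,1],[0,-0.01,0.03,0,0,0,1],[0,-0.01,0.03,0,0,0,-1],[0,-0.01,0.03,0,0,0,-1],[0,-0.01,0.03,0,0,0,-1],[0,-0.01,0.03,0,0,0,-1],[0,-0.01,0.03,0,0,0,-1],[0,-0.01,0.03,0,0,0,-1]]

```text
clock: 51.85
position: [400.5, 225.7, 73.3]
ee_rot: [0.0, 1.0, 0.0, 0.0]
contact_force: [-0.9, 0.7, 5.7]
gripper_width: 42.0
```

```bash
python3 plan.py
```

```text
t 51.85 pos [400.5 225.7  73.3] phi 89.96 tilt 0.0004 0.0002 F [-0.9  0.7  5.7] w 42.0 q [ 0.87  0.43 -0.66  0.   -0.48 -2.44]
```

Emit:
apply_moves:
  increments:
    - [[0,0,-0.2,0,0,0,-1],[0,0,-0.6,0,0,0,-1],[0,0,-0.95,0,0,0,-1],[0,0,-0.95,0,0,0,-1],[0,0,-0.95,0,0,0,-1]]

```text
clock: 52.35
position: [400.2, 225.5, 168.3]
ee_rot: [0.001, 1.0, 0.001, 0.0]
contact_force: [0.5, -0.2, -1.3]
gripper_width: 41.8
```

```bash
python3 plan.py -1 657.9 -119.2 170 184.15;python3 ov.py side pics/s37.png 240 100 330 200 6 pack 395 225.5 0 95
```

```text
t 52.35 pos [400.2 225.5 168.3] phi 89.90 tilt 0.0007 0.0015 F [ 0.5 -0.2 -1.3] w 41.8 q [ 0.87  0.26 -0.57 -0.   -0.73 -2.44]
-> [ 657.9  -119.2   170.    184.15] rows/call 3 (+1 settle)
  [-0.517, -0.689, -0.003, 0, 0, -0.658, -1]
  [-0.266, -0.819, -0.003, 0, 0, -0.658, -1]
  [0.012, -0.861, -0.003, 0, 0, -0.658, -1]
  [0.290, -0.811, -0.003, 0, 0, -0.658, -1]
  [0.536, -0.673, -0.003, 0, 0, -0.658, -1]
```

View pics/s37.png

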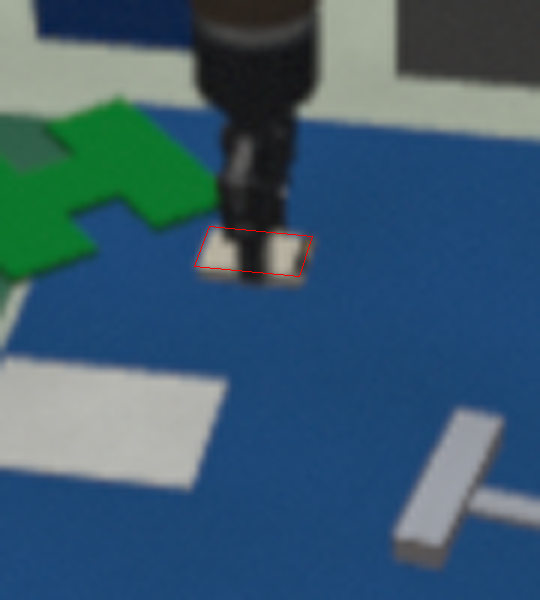

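Emit:
apply_moves:
  increments:
    - [[-0.52,-0.69,0,0,0,-0.66,-1],[-0.52,-0.69,0,0,0,-0.66,-1],[-0.52,-0.69,0,0,0,-0.66,-1],[-0.52,-0.69,0,0,0,-0.66,-1]]

```text
clock: 52.8
position: [452.0, 154.9, 166.0]
ee_rot: [-0.162, 0.987, -0.001, -0.002]
contact_force: [0.3, -0.4, -1.5]
gripper_width: 41.6
```

Emit:
apply_moves:
  increments:
    - [[-0.27,-0.82,0,0,0,-0.66,-1],[-0.27,-0.82,0,0,0,-0.66,-1],[-0.27,-0.82,0,0,0,-0.66,-1],[-0.27,-0.82,0,0,0,-0.66,-1]]

```text
clock: 53.2
position: [503.9, 87.0, 166.5]
ee_rot: [-0.322, 0.947, -0.0, -0.001]
contact_force: [-0.3, -0.1, -0.2]
gripper_width: 41.9
```

Emit:
apply_moves:
  increments:
    - [[0.01,-0.86,0,0,0,-0.66,-1],[0.01,-0.86,0,0,0,-0.66,-1],[0.01,-0.86,0,0,0,-0.66,-1],[0.01,-0.86,0,0,0,-0.66,-1]]

```text
clock: 53.6
position: [555.7, 19.2, 166.9]
ee_rot: [-0.473, 0.881, 0.0, -0.001]
contact_force: [0.6, 0.3, -0.5]
gripper_width: 41.9
```

Emit:
apply_moves:
  increments:
    - [[0.29,-0.81,0,0,0,-0.66,-1],[0.29,-0.81,0,0,0,-0.66,-1],[0.29,-0.81,0,0,0,-0.66,-1],[0.29,-0.81,0,0,0,-0.66,-1]]

```text
clock: 54.0
position: [607.3, -49.0, 167.0]
ee_rot: [-0.612, 0.791, 0.001, -0.001]
contact_force: [0.1, 0.0, -1.3]
gripper_width: 42.0
```

Emit:
apply_moves:
  increments:
    - [[0.54,-0.67,0,0,0,-0.66,-1],[0.54,-0.67,0,0,0,-0.66,-1],[0.54,-0.67,0,0,0,-0.66,-1],[0.54,-0.67,0,0,0,-0.66,-1],[0.54,-0.67,0,0,0,-0.66,-1]]

```text
clock: 54.5
position: [658.5, -117.1, 167.6]
ee_rot: [0.734, -0.679, -0.001, 0.0]
contact_force: [0.7, -0.4, -0.8]
gripper_width: 42.0
```

```bash
python3 plan.py -1 657.9 -119.2 129 184.15;python3 ov.py side pics/s38.png 270 160 370 270 6 pack 658.3 -125.2 94.15 95
```

```text
t 54.50 pos [ 658.5 -117.1  167.6] phi 184.44 tilt -0.0014 0.0003 F [ 0.7 -0.4 -0.8] w 42.0 q [ 0.07  0.57 -0.04 -0.   -0.96  0.01]
-> [ 657.9  -119.2   129.    184.15] rows/call 1 (+1 settle)
  [0.020, 0.008, 0.386, 0, 0, 0.010, -1]
```

View pics/s38.png

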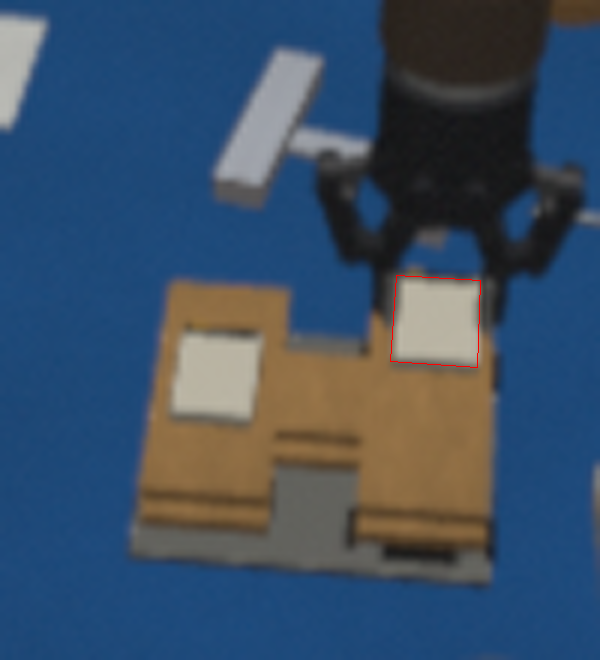

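Emit:
apply_moves:
  increments:
    - [[0.015,0,0.2,0,0,0.01,-1],[0.015,0,0.4,0,0,0.01,-1],[0.015,0,0.4,0,0,0.01,-1],[0.015,0,0.4,0,0,0.01,-1],[0.015,0,0.4,0,0,0.01,-1]]

```text
clock: 55.05
position: [660.1, -119.8, 129.4]
ee_rot: [0.733, -0.681, 0.001, -0.001]
contact_force: [-0.2, -0.0, 0.5]
gripper_width: 41.7
```

```bash
python3 plan.py -1 657.9 -119.2 119.6 184.15
```

```text
t 55.05 pos [ 660.1 -119.8  129.4] phi 184.22 tilt 0.0023 -0.0003 F [-0.2 -0.   0.5] w 41.7 q [ 0.06  0.61 -0.08  0.   -0.88  0.01]
-> [ 657.9  -119.2   119.6   184.15] rows/call 1 (+1 settle)
  [-0.007, 0.021, 0.098, 0, 0, 0.003, -1]
```

Emit:
apply_moves:
  increments:
    - [[0,0.015,0.05,0,0,0,-1],[0,0.015,0.095,0,0,0,-1],[0,0.015,0.095,0,0,0,-1],[0,0.015,0.095,0,0,0,-1],[0,0.015,0.095,0,0,0,-1]]

```text
clock: 55.55
position: [658.2, -120.3, 119.4]
ee_rot: [0.733, -0.681, 0.0, -0.0]
contact_force: [-1.7, 1.5, 4.8]
gripper_width: 42.1
```

```bash
python3 plan.py -1 657.9 -119.2 119.5 184.15;python3 ov.py side pics/s39.png 270 160 370 270 6 pack 658.3 -125.2 94.15 46
```

```text
t 55.55 pos [ 658.2 -120.3  119.4] phi 184.20 tilt 0.0011 -0.0002 F [-1.7  1.5  4.8] w 42.1 q [ 0.06  0.62 -0.09  0.   -0.86  0.01]
-> [ 657.9  -119.2   119.5   184.15] rows/call 1 (+1 settle)
  [-0.011, 0.002, -0.001, 0, 0, 0.002, -1]
```

View pics/s39.png

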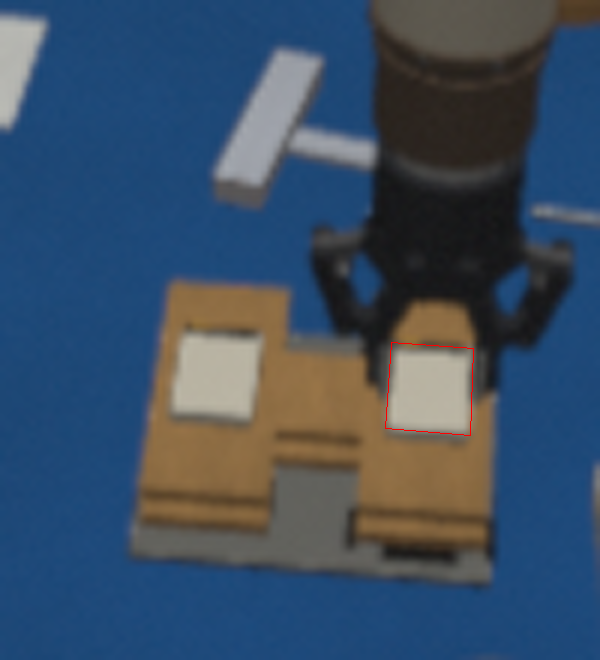

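The pack is down on the far half. I release, lift and back the arm off for a clear final look.

Emit:
apply_moves:
  increments:
    - [[0,0,0,0,0,0,0.6],[0,0,0,0,0,0,1],[0,0,0,0,0,0,1],[0,0,0,0,0,0,1],[0,0,0,0,0,0,1]]

```text
clock: 56.1
position: [657.8, -120.4, 118.1]
ee_rot: [0.732, -0.681, -0.0, 0.0]
contact_force: [0.7, -0.0, 0.0]
gripper_width: 85.5
```

Emit:
apply_moves:
  increments:
    - [[0,0,-0.3,0,0,0,1],[0,0,-0.7,0,0,0,1],[0,0,-0.9,0,0,0,1],[0,0,-0.9,0,0,0,1]]

```text
clock: 56.5
position: [659.7, -120.5, 213.0]
ee_rot: [0.733, -0.681, 0.003, -0.003]
contact_force: [0.6, 0.2, 0.1]
gripper_width: 85.2
```

```bash
python3 plan.py 1 480 170 210 184.15
```

```text
t 56.50 pos [ 659.7 -120.5  213. ] phi 184.22 tilt 0.0084 -0.0006 F [0.6 0.2 0.1] w 85.2 q [ 0.06  0.53  0.    0.   -1.04  0.01]
-> [480.   170.   210.   184.15] rows/call 2 (+1 settle)
  [-0.757, 0.395, 0.007, 0, 0, 0.001, 1]
  [-0.757, 0.395, 0.007, 0, 0, 0.001, 1]
  [-0.757, 0.395, 0.007, 0, 0, 0.001, 1]
  [-0.757, 0.395, 0.007, 0, 0, 0.001, 1]
```

Emit:
apply_moves:
  increments:
    - [[-0.76,0.4,0,0,0,0,1],[-0.76,0.4,0,0,0,0,1],[-0.76,0.4,0,0,0,0,1]]

```text
clock: 56.8
position: [610.0, -44.8, 207.6]
ee_rot: [0.734, -0.68, -0.001, 0.001]
contact_force: [-0.0, 0.1, -0.4]
gripper_width: 85.3
```

Emit:
apply_moves:
  increments:
    - [[-0.76,0.4,0,0,0,0,1],[-0.76,0.4,0,0,0,0,1],[-0.76,0.4,0,0,0,0,1]]

```text
clock: 57.1
position: [565.1, 27.6, 207.8]
ee_rot: [0.734, -0.68, -0.001, 0.001]
contact_force: [-0.7, -1.4, 0.6]
gripper_width: 85.3
```

Emit:
apply_moves:
  increments:
    - [[-0.76,0.4,0,0,0,0,1],[-0.76,0.4,0,0,0,0,1],[-0.76,0.4,0,0,0,0,1]]

```text
clock: 57.4
position: [520.3, 100.1, 208.0]
ee_rot: [0.734, -0.68, -0.0, 0.0]
contact_force: [0.3, -0.2, -0.7]
gripper_width: 85.4
```

Emit:
apply_moves:
  increments:
    - [[-0.76,0.4,0,0,0,0,1],[-0.76,0.4,0,0,0,0,1],[-0.76,0.4,0,0,0,0,1],[-0.76,0.4,0,0,0,0,1],[-0.76,0.4,0,0,0,0,1]]

```text
clock: 57.9
position: [476.9, 170.3, 208.1]
ee_rot: [0.732, -0.681, 0.0, 0.0]
contact_force: [0.9, -0.7, 0.2]
gripper_width: 85.5
```

```bash
python3 plan.py; python3 ov.py top pics/t40.png 250 120 350 220 6 board 601.5 -129.3 4.15 38 pack 544.7 -133.4 94.15 46 pack 658.3 -125.2 94.15 46;python3 ov.py side pics/s40.png 270 160 370 270 6 board 601.5 -129.3 4.15 38; python3 - <<'E'
from bench import arm
from h import *
d=arm.get_image("top");save(d,"pics/t41.png",None,1.4)
E
```

```text
t 57.90 pos [476.9 170.3 208.1] phi 184.11 tilt -0.0003 -0.0004 F [ 0.9 -0.7  0.2] w 85.5 q [ 0.66  0.28 -0.41  0.   -0.88 -0.59]
```

View pics/t40.png

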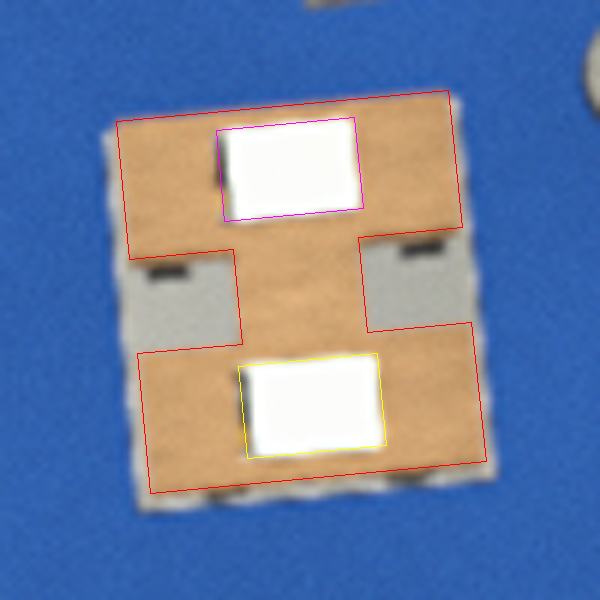

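View pics/s40.png

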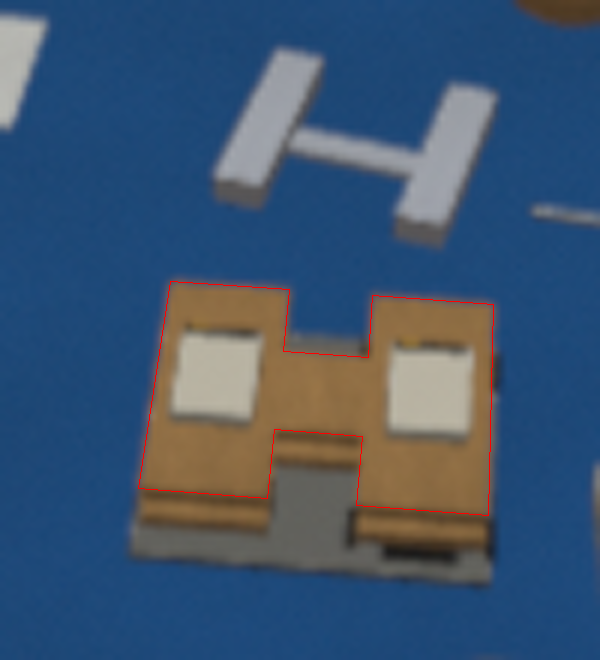

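View pics/t41.png

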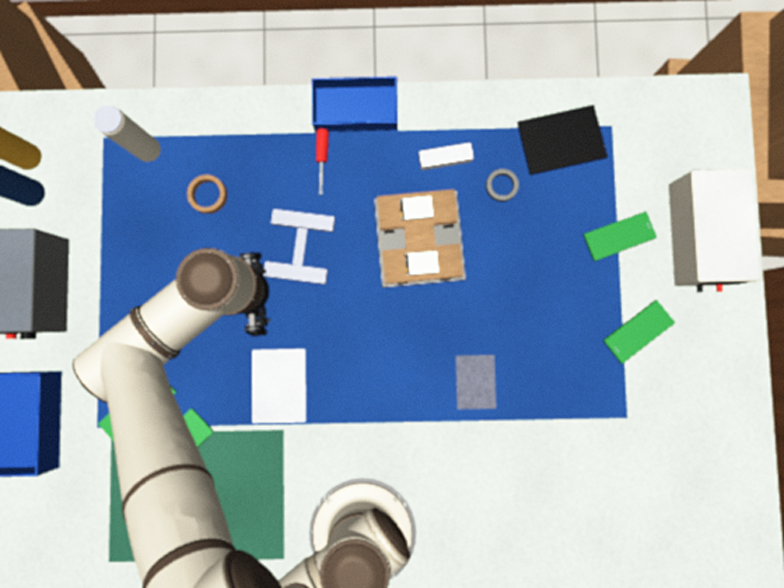

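The top and side views show the board square over the stack with both packs flat and well inside its edges, (418,207) and (423,262) in the last picture. No third pack shows, and the other things are where they were. I hand the job in.

```bash
python3 -c "
from bench import arm
print(arm.job_done())"
```

```text
the job is handed in; nothing more can be done
None
```

The stack is packed in the order asked and the job is handed in, at about 58 s of the 210 s allowed.

- **First layer:** the two phones from the right went into their nests, the long one in the far nest and the short one in the near nest. The upper rack board went on them.
- **Second layer:** the two left phones went on that board, screens up, each above its kind. The second board went on them.
- **Packs:** there were two battery packs. The left one was knocked aside partway through, so I found it again before picking it up. Each now lies flat on its own half of the upper board.

**Last checks:** in both cameras the upper board and both packs match their planned outlines to about a pixel (2–3 mm). Both packs sit well inside the edges. The gripper is open and clear of the stack. The green look-alikes, bystanders and white sheet look undisturbed. The phones are now under the boards, so their last check was just before each board went on. The top view showed both upper phones matching their outlines.

**Checks that disagreed:** one numeric fit of the upper long phone from the side view came out about 2 mm off. I put that down to the arm confusing the fit, because the top view did not show the offset. Automatic fits of the first board after the long phone lay on it were also unreliable, so I went by the overlaid outlines instead.

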